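# Turn the lidded box on the post and press it home

### The job

Slide the square lidded food box along the packing board against the fixed steel post so that the post swings it a quarter turn and the tab on its lid faces the near side of the board, then slide it home into the corner, flush against the back fence and right up to the adjustable end stop's bar, pressing it against the bar with about 12 N for a second. Keep the box flat on the board, never push it with more than 25 N, and leave the cup and the jar alone; finish with the box at rest in the corner, untouched.

Things in the scene. Friction and masses are not known exactly. Their poses are not given: they have to be found in the camera images.
- board: plywood packing board fixed on the table, 320 (its x) x 640 (its y) x 12 mm thick; origin at the centre of its underside. Its +x points to the back (away from the robot), -x to the near side (robot side), +y to the left; it lies turned by up to 6 degrees. The rails, post, box, cup and jar stand on its top, 12 mm above the table
- corner (a point): point on the back fence's face at the board's top, axes as the board's, at board x 80, y -200 mm: the inner corner when the end stop's bar is at mid setting. The box at home has its centre 60 mm from it to the board's -x and 60 mm (up to 7 mm more or less, as the bar is clamped) to the board's +y
- end_stop: adjustable end stop at the right end: a fixed steel block that carries on two rods a clamped wooden bar, 30 mm high, whose flat face looks to the board's +y and runs from the fence 105 mm to the board's -x. The bar's face is clamped up to 7 mm to either side of the corner point, differently in each run, and is not measured: feel for it. Its origin is the board's origin
- post: upright bare steel post fixed on the board, 24 mm in diameter, 60 mm high; origin at the centre of its foot, on the board's top. It stands left of the back fence, its centre 9 mm farther back than the fence's face, so its near side stands out 3 mm in front of that face; where along the board's y differs from run to run
- box: square closed white plastic food box, loose, 120 x 120 x 50 mm, 0.3 to 0.6 kg, too wide to grasp; four plain upright sides; origin under its centre. Its -x side is the lid tab's side. At home box x and board x point the same way
- box_center (a point): centre of the square box, half-way up (25 mm), axes as the box's. At the start the box lies left of the post, tab side to the board's +y within 7 degrees; slid to the board's -y, the back part of its leading (box +x) side meets the post and it turns counter-clockwise seen from above. Sliding it takes 1 to 4 N
- tab (a point): top of the low tab on the lid, a raised plain grey clip 14 x 50 mm, 4 mm high, along the middle of one edge of the lid; its centre lies 50 mm to the box's -x of the box's centre
- cup: white cup, 56 mm across, 60 mm high, loose, standing on the board behind the back fence; origin under its centre; leave alone
- jar: closed amber glass jar, 52 mm across, 85 mm high, loose, on the board to the right of the end stop; origin under its centre; leave alone
- fence: back fence: fixed wooden rail, 30 mm high, 20 mm thick; its flat face looks to the board's -x and runs from the corner point 160 mm to the board's +y (and 20 mm past the corner); its last 30 mm beyond that, towards the post, flares back as a lead-in. Its origin is the board's origin

How it is judged (in metres and radians):
On the way, in this order (a step that is already met when the one before it is completed fails the run):
1. the box is swinging on the post: it touches the post while turned between about 20 and 70 degrees of the quarter turn (contact force between box and post above 0.3 N and angle between the x axis of box and the x axis of board, either way round between 0.35 and 1.2 rad), for 0.05 s.
2. the box, turned with its tab to the near side, is pressed against the end stop's bar so that it bears on the bar with at least 4 N for 0.4 s (the rest of the push is lost to friction) (contact force between box and end_stop above 4 N and angle between the x axis of box and the x axis of board, either way round below 0.07 rad and x of tab in the frame of corner below -0.09 m), for 0.4 s.
At the end, for the whole second after the job is handed in: the box lies flat and at rest in the corner with its tab to the near side (robot side), its centre within 3 mm of 60 mm from the back fence's face and within 9 mm of 60 mm from the corner point along the fence (where the bar may be), square to the fence within 0.04 rad, untouched (x of box_center in the frame of corner between -0.063 and -0.057 m and y of box_center in the frame of corner between 0.051 and 0.069 m and x of tab in the frame of corner below -0.1 m and angle between the x axis of box and the x axis of board, either way round below 0.04 rad and angle between box's own z axis and vertical below 0.04 rad and linear speed of box below 0.01 m/s and contact force between the fingers and box below 0.1 N).
It fails at once if the box is pushed with more than 25 N (contact force between the fingers and box above 25 N).
It fails at once if the box is lifted or tipped off the board (height (world z) of box_center above 0.047 m or angle between box's own z axis and vertical above 0.12 rad).
It fails at once if the cup or the jar is moved more than 15 mm (distance of any of cup, jar from where it was at the start of the episode above 0.015 m).
It also fails if it takes over 72 s, if anything falls off the work surface, if the arm or the gripper's body presses on something with over 40 N, if the wrist force passes 120 N, or if a joint passes its speed limit or range.

### The arm

A 6-joint arm with a two-finger parallel gripper is mounted at the origin on the work surface. World frame = base frame: x ahead of the robot, y to its left, z up, the work surface at z = 0. Lengths are in mm, angles in rad, forces in N, time in s.
With the tool pointing down it reaches from about 275 to 1000 mm from the base axis. Payload 8.4 kg.
Tool frame: the origin (TCP) lies at the very end of the fingers, on their centre line; the grasp point (between the pads) lies 19 mm behind it; z points along the fingers, y is the direction in which the jaws open and shut (so a half turn about z gives the same grasp; the last joint's range is limited). The gripper opens to 85 mm and grips with 20 to 120 N. Pads are 22 mm wide; open, the fingers measure 114 mm over their backs; the gripper's body (76 mm by 85 mm) begins 54 mm behind the grasp point. The pads swing forward as they close: fully open they stand 13 mm farther back than shut.
Start: joints at [1.166, 0.353, 1.633, -0, 1.155, -0.002], TCP at [244.996, 574.982, 231.281] pointing down, gripper open.
Joint ranges: [-2.63, 2.63], [-0.92, 2.1], [0.06, 2.66], [-1.3, 4.44], [0, 2.69], [-3.02, 3.02]. Speed limits (rad/s): [2.22, 2.22, 2.79, 3.14, 3.14, 3.14].

### API

Orientations are given as [roll, pitch, yaw] about the fixed x, y, z axes, in that order (R = Rz(yaw) Ry(pitch) Rx(roll)).
In Python, from rig import sense, grab_frame, sign_off, masks_of gives the robot as it stands. The module is installed in compiled form; this text tells all that it offers.
- The arm moves only by the shell command python3 -m inch 'ROWS' [FORCE]. ROWS is JSON, a list of rows, each an object of numbers: "gripper": the finger opening in m, from 0 to 0.0854; "tx", "ty", "tz": the shift along the tool's x, y, z in m; "spin": the turn about the tool's z in degrees. In form: [{"gripper": .., "tx": .., "ty": .., "tz": .., "spin": ..}, ...]. A call has exactly 8 rows; each row shifts and turns the commanded pose from where the row before left it, along the tool's axes as they then stand; what a row does not reach is not made up. A row lasts 1/10 s, in which the tool goes at most 50 mm and 8.59 degrees, less where a joint would pass 70% of its speed; a pose out of reach is approached as far as the arm can. A call is refused whole if a number of a shift passes 0.05 or a number of a turn 8.59, either way. A call with a gripper value outside its range is refused whole. The fingers move at their own pace and stop on an object; FORCE is the grip in N (left out, the last holds). Time passes only in rows, so rows that do not move let the fingers close, or fill a call up. It gives the time, the measured TCP pose, the force and the opening at its end, in the units of the state.
- sense(): the state, without advancing time (a new reading comes with each control period).
- grab_frame(name): name is "scene" or "side" or "wrist"; returns a dict with "pixels" (400x640x3 uint8, red, green, blue), "K" (3x3 intrinsics, pixels), "k1" (the pictures are not rectified: a ray, as slopes to the right and down, at radius r is drawn at 1 + k1 r^2 times it, then the intrinsics apply), "extrinsics" (4x4, takes a point from camera to world coordinates). Camera axes: x right, y down, z forward; pixel columns grow to the right and rows downward; lengths in mm; the calibration is good to about 2 mm. A picture is of the moment at which its call begins. There is no depth.
- sign_off(): hands the job in, once; it reports no verdict.
Trained networks look in the newest picture that a camera, given by its name, has taken for a name from the list of things; names that differ only in an ending like _2 or _b are one class to them, and where a whole thing is asked for, a point or a joint stands for the part that bears it (a point fixed in the world has none). Each returns a list of dicts, best first, with "conf" (0 to 1); they miss things now and then, are a little off and sometimes report something else, mostly with a low value. They report only what shows in the picture. A call takes as long as a camera call.
- masks_of(camera, target): "pixels" (400x640 bool, what is visible of it) and "centre" ([row, column] in pixels, amid what is visible of it).
The state is a dict: "clock": time; "qpos": joint angles; "qvel": joint speeds; "joint_efforts": joint torques, N m; "eef_pos": TCP position; "tcp_rot": TCP orientation; "contact_force": force on the tool from outside, world axes, zero at the start; "wrist_torque": the same for the moment, N m; "opening": opening from 0.0 (shut) to 1.0 (fully open).
Only numpy, scipy, OpenCV 4.12 (cv2) and the standard library are available. Lean on these libraries where they do the work, as an engineer would, in place of code of your own. Each camera call takes 0.05 s, during which the arm holds its last target.

## Working session

There is one attempt and no reset: what is moved stays moved. The work goes in short steps, Python scripts to look and compute and a shell command to move; the robot and the scene stay as the last step left them, time stands still between calls to the robot, and variables do not carry over. Pictures are saved under pics/ and viewed, and the job is handed in when it is done.

```bash
mkdir -p pics; ls
cat > h.py <<'E'
import numpy as np, cv2
from rig import sense, grab_frame, sign_off, masks_of
def ray(f,rc):
    K=np.array(f["K"]);k1=f["k1"]
    xd=(rc[1]-K[0,2])/K[0,0]; yd=(rc[0]-K[1,2])/K[1,1]
    x,y=xd,yd
    for _ in range(20):
        s=1+k1*(x*x+y*y); x,y=xd/s,yd/s
    T=np.array(f["extrinsics"]); return T[:3,3],T[:3,:3]@np.array([x,y,1.])
def onz(f,rc,z):
    o,d=ray(f,rc); return o+d*(z-o[2])/d[2]
def proj(f,p):
    K=np.array(f["K"]);k1=f["k1"];T=np.array(f["extrinsics"])
    c=T[:3,:3].T@(np.array(p)-T[:3,3]); x,y=c[0]/c[2],c[1]/c[2]; s=1+k1*(x*x+y*y)
    return K[1,1]*y*s+K[1,2],K[0,0]*x*s+K[0,2]
def save(f,n): cv2.imwrite(n,np.ascontiguousarray(f["pixels"][:,:,::-1]))
E
python3 - <<'E'
from h import *
s=sense(); print(s)
for c in ["scene","side","wrist"]:
    f=grab_frame(c); save(f,f"pics/{c}0.png"); print(c,np.round(f["extrinsics"],2).tolist(),np.round(f["K"],1).tolist(),f["k1"])
    for t in ["box","post","tab","fence","end_stop","board","cup","jar"]:
        m=masks_of(c,t)
        print(t,[(round(d["conf"],2),np.round(d["centre"],1).tolist(),int(d["pixels"].sum())) for d in m[:2]])
E
```

```text
pics
{'clock': 0.0, 'qpos': array([ 1.16560009e+00,  3.53621707e-01,  1.63414193e+00,  8.56265054e-06,
        1.15522464e+00, -2.40562993e-03]), 'qvel': array([-4.01072903e-06, -5.47146083e-04,  6.84556428e-04,  9.13572989e-04,
       -5.14972362e-04, -1.12034693e-04]), 'joint_efforts': array([-1.37446295e-04, -6.05249763e+01, -3.42074847e+01, -1.01812143e-04,
        9.42165032e-03,  4.08831710e-06]), 'eef_pos': array([244.80051661, 574.53324154, 230.57487087]), 'tcp_rot': array([-3.14019705e+00, -1.11863451e-05,  2.73879858e+00]), 'contact_force': array([-0.37809905, -0.47521504,  0.23992669]), 'wrist_torque': array([ 0.02055954,  0.02951763, -0.04355381]), 'opening': 1.001664487735713}
scene [[-0.18, 0.76, -0.62, 1305.56], [0.98, 0.13, -0.13, 103.43], [-0.02, -0.63, -0.77, 945.16], [0.0, 0.0, 0.0, 1.0]] [[463.5, 0.0, 316.0], [0.0, 463.5, 203.9], [0.0, 0.0, 1.0]] 0.026001642574950752
box [(0.74, [193.0, 231.3], 733), (0.55, [232.1, 402.0], 2676)]
post [(0.53, [229.5, 334.8], 181)]
tab [(0.93, [233.7, 405.0], 2561), (0.23, [188.7, 203.9], 636)]
fence [(0.75, [220.9, 276.9], 768), (
[... 304 characters left out ...]
, 318.1], [0.0, 397.0, 203.5], [0.0, 0.0, 1.0]] -0.04454021437373683
box [(0.65, [290.1, 295.6], 4901), (0.34, [197.2, 310.3], 575)]
post [(0.55, [226.3, 296.6], 312)]
tab [(0.63, [291.0, 294.1], 4846)]
fence [(0.9, [192.4, 306.1], 483), (0.21, [228.3, 298.5], 322)]
end_stop [(0.72, [168.3, 334.1], 847)]
board [(0.61, [262.8, 356.0], 26235)]
cup [(0.71, [184.1, 285.6], 605)]
jar [(0.84, [145.0, 334.1], 469)]
wrist [[0.39, 0.88, 0.25, 180.78], [0.92, -0.38, -0.11, 602.96], [0.0, 0.28, -0.96, 374.35], [0.0, 0.0, 0.0, 1.0]] [[307.8, 0.0, 312.2], [0.0, 307.8, 197.1], [0.0, 0.0, 1.0]] 0.01111764625596667
box []
post []
tab []
fence []
end_stop []
board [(0.91, [388.1, 131.8], 1019)]
cup []
jar []
```

View pics/scene0.png

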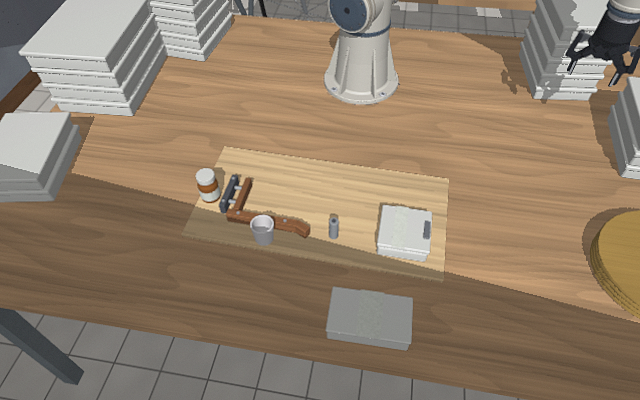

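View pics/side0.png

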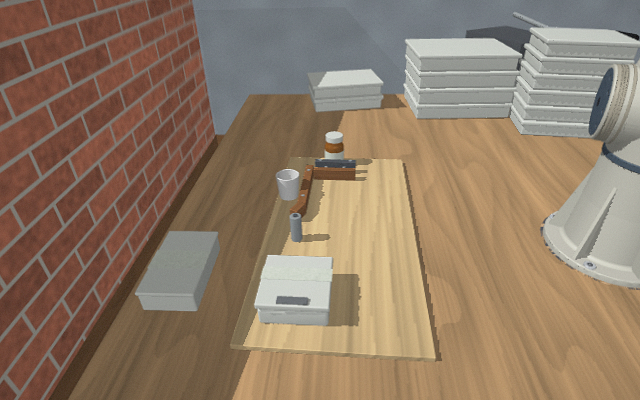

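The scene view shows the box at about (405,232) with its grey tab on its +y side at (427,229). The post is at (334,226), the fence runs from (230,217) to (308,231), and the stop is at (237,193). I'll fit the poses to the masks from both cameras.

```bash
cat >> h.py <<'E'
from scipy.optimize import minimize
def hullmask(f,P):
    pts=np.array([proj(f,p)[::-1] for p in P],np.float32)
    h=cv2.convexHull(pts); m=np.zeros((400,640),np.uint8); cv2.fillConvexPoly(m,np.round(h*16).astype(np.int32),255,shift=4,lineType=cv2.LINE_AA); return m/255.
def cub(x,y,a,lx,ly,z0,z1):
    c,s=np.cos(a),np.sin(a)
    return [(x+c*u-s*v,y+s*u+c*v,z) for u in(-lx/2,lx/2) for v in(-ly/2,ly/2) for z in(z0,z1)]
def cyl(x,y,r,z0,z1): return [(x+r*np.cos(t),y+r*np.sin(t),z) for t in np.linspace(0,6.28,24) for z in(z0,z1)]
def fit(obs,shape,x0,d):
    def cost(p):
        e=0
        for f,m in obs:
            q=hullmask(f,shape(p)); e+=np.minimum(q,m).sum()/np.maximum(q,m).sum()
        return -e/len(obs)
    n=len(x0); S=np.vstack([x0]+[np.array(x0)+np.eye(n)[i]*d[i] for i in range(n)])
    r=minimize(cost,x0,method="Nelder-Mead",options=dict(initial_simplex=S,maxiter=250,xatol=.05,fatol=1e-5)); return r.x,-r.fun
E
python3 - <<'E'
from h import *
F={c:grab_frame(c) for c in["scene","side"]}
def best(c,t,near):
    m=masks_of(c,t); m=[d for d in m if np.hypot(*(np.array(d["centre"])-near))<25]
    return m[0]["pixels"].astype(float) if m else None
B={c:best(c,"board",n) for c,n in[("scene",(207,317)),("side",(262,356))]}
X={c:best(c,"tab",n) for c,n in[("scene",(232,403)),("side",(291,295))]}
P={c:best(c,"post",n) for c,n in[("scene",(229,335)),("side",(226,297))]}
for c in F:
    for n,m in(("B",B),("X",X),("P",P)):
        if m[c] is not None:
            r,k=np.nonzero(m[c]); print(c,n,r.min(),r.max(),k.min(),k.max())
def run(M,shape,x0,d):
    for cs in(["scene"],["side"],["scene","side"]):
        o=[(F[c],M[c]) for c in cs if M[c] is not None]
        if o: print(cs,*[np.round(v,3) for v in fit(o,shape,x0,d)])
run(X,lambda p:cub(p[0],p[1],p[2],120,120,12,62),[560,200,0],[20,20,.1])
run(P,lambda p:cyl(p[0],p[1],12,12,72),[560,80,],[20,20])
# board: fill occluded by union w/ things, only scene convex hull
for c in F:
    pts=np.argwhere(B[c]>0)[:,::-1].astype(np.int32); h=cv2.convexHull(pts); ap=cv2.approxPolyDP(h,6,True)[:,0]
    print(c,ap.tolist(),[np.round(onz(F[c],(p[1],p[0]),12)[:2],1).tolist() for p in ap])
    m=np.zeros((400,640),np.uint8); cv2.fillConvexPoly(m,h,1); B[c]=m.astype(float)
run(B,lambda p:cub(p[0],p[1],p[2],320,640,0,12),[540,50,0],[20,20,.1])
E
```

```text
scene B 146 282 181 448
scene X 205 261 377 432
scene P 217 237 329 338
side B 157 361 230 435
side X 255 324 254 333
side P 214 241 290 302
['scene'] [ 6.25695e+02  1.79517e+02 -2.50000e-02] 0.893
['side'] [6.30842e+02 1.73076e+02 4.00000e-03] 0.907
['scene', 'side'] [ 6.29238e+02  1.78559e+02 -1.10000e-02] 0.89
['scene'] [560.  80.] 0.0
['side'] [560.  80.] 0.0
['scene', 'side'] [560.  80.] 0.0
scene [[448, 179], [442, 282], [181, 234], [224, 146]] [[414.6, 287.3], [736.4, 275.0], [709.7, -360.3], [390.5, -350.2]]
side [[433, 361], [230, 347], [291, 157], [401, 160]] [[414.4, 295.8], [725.6, 283.9], [702.3, -355.8], [389.7, -343.5]]
['scene'] [ 5.58765e+02 -3.69740e+01 -3.70000e-02] 0.989
['side'] [ 5.57954e+02 -3.61750e+01 -3.40000e-02] 0.99
['scene', 'side'] [ 5.58246e+02 -3.64570e+01 -3.20000e-02] 0.988
```

Run:
```python
import cv2
a=cv2.imread("pics/scene0.png")[130:290,170:470]; cv2.imwrite("pics/sz.png",cv2.resize(a,(800,427),interpolation=cv2.INTER_CUBIC))
a=cv2.imread("pics/side0.png")[130:370,220:450]; cv2.imwrite("pics/dz.png",cv2.resize(a,None,fx=2.5,fy=2.5,interpolation=cv2.INTER_CUBIC))
```

```text
(no output)
```

View pics/sz.png

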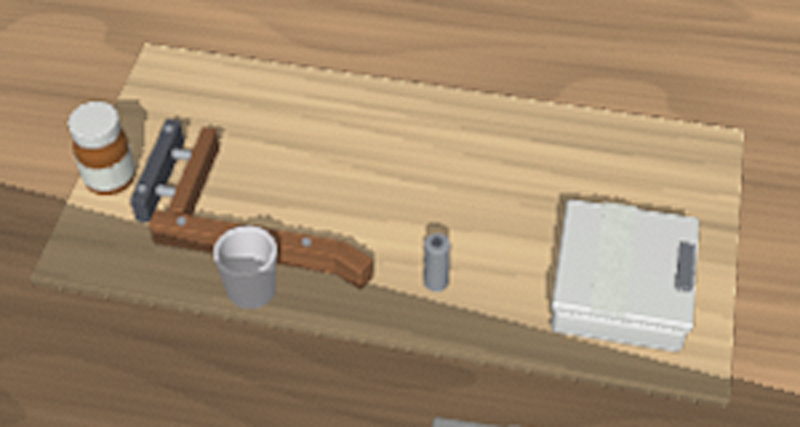

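View pics/dz.png

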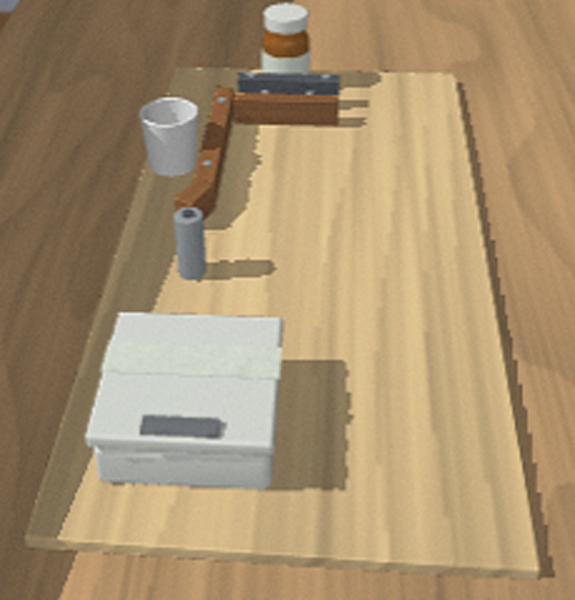

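Run:
```python
from h import *
F={c:grab_frame(c) for c in["scene","side"]}
C={"scene":np.array([(568,200),(698,216),(691,326),(555,305)])/2.667+[170,130],"side":np.array([(120,314),(282,318),(273,442),(88,440)])/2.5+[220,130]}
for c in F:
    for z in (62,):
        q=np.array([onz(F[c],(p[1],p[0]),z)[:2] for p in C[c]]); print(c,z,np.round(q,1).tolist(),q.mean(0), [np.linalg.norm(q[i]-q[i-1]).round(1) for i in range(4)])
# tab
print(onz(F["scene"],(265/2.667+130,685/2.667+170),66),onz(F["side"],(427/2.5+130,180/2.5+220),66))
P={"scene":(229.5,334.8),"side":(226.3,296.6)}
M={}
for c in F:
    print(c,onz(F[c],P[c],42))
    M[c]=[d for d in masks_of(c,"post") if np.hypot(*(np.array(d["centre"])-P[c]))<10]
    M[c]=M[c][0]["pixels"].astype(float) if M[c] else None
x0=onz(F["scene"],P["scene"],42)[:2]
print(fit([(F[c],M[c]) for c in F if M[c] is not None],lambda p:cyl(p[0],p[1],12,12,72),x0,[5,5]))
b=np.array([558.2,-36.5]);a=-.034;R=np.array([[np.cos(a),-np.sin(a)],[np.sin(a),np.cos(a)]])
print("corner",b+R@[80,-200],"post expected x: ",[ (R.T@(np.array(p)-b)).round(1) for p in (x0,)])
# fence face top edge check
for y in (-200,-120,-40): print([np.round(proj(F[c],[*(b+R@[80,y]),42]),1).tolist() for c in F])
```

```text
scene 62 [[575.2, 122.4], [574.3, 239.5], [694.9, 236.6], [693.0, 121.8]] [634.37369213 180.07058627] [np.float64(117.8), np.float64(117.2), np.float64(120.6), np.float64(114.8)]
side 62 [[686.4, 124.4], [569.2, 124.7], [571.7, 239.7], [687.6, 242.8]] [628.74127235 182.9104956 ] [np.float64(118.4), np.float64(117.2), np.float64(115.0), np.float64(115.9)]
[634.59399879 229.13770083  66.        ] [630.37456431 233.31316191  66.        ]
scene [653.81513579  15.77939633  42.        ]
side [647.11664017   9.87411808  42.        ]
(array([647.48547061,  11.6516364 ]), np.float64(0.766492107534756))
corner [ 631.35507451 -239.10388711] post expected x:  [array([93.8, 55.5])]
[[208.5, 235.5], [167.8, 312.5]]
[[213.5, 266.2], [183.9, 309.1]]
[[218.7, 297.6], [202.3, 305.2]]
```

```bash
cat > sim.py <<'E'
import numpy as np
g=np.linspace(-55,55,8); G=np.array([(a,b) for a in g for b in g])
def sim(path,x0,th0,Fs=2.5,muf=.4,mup=.25,post=(89.,52.),m=.45,rf=11,fence=True):
    # board frame mm; th=rot of quarter turn; box local: at th=0 axes = board axes. path:list of (x,y,speed) or None=jump
    dt=2e-4; x=np.array(x0,float);th=th0;v=np.zeros(2);w=0.;I=m*(120**2)/6
    k=20.;c=.02
    out=[];t=0
    f=np.array(path[0][:2],float)
    for seg in path[1:]:
        tgt=np.array(seg[:2],float);sp=seg[2]
        if sp is None: f=tgt; continue
        n=int(np.linalg.norm(tgt-f)/sp/dt)+1; fv=(tgt-f)/(n*dt); mx=0;mp=0
        for i in range(n):
            f=f+fv*dt
            R=np.array([[np.cos(th),-np.sin(th)],[np.sin(th),np.cos(th)]])
            A=G@R.T; vel=v+w*np.c_[-A[:,1],A[:,0]]; s=np.sqrt((vel**2).sum(1)+1.)
            Fr=-Fs/len(G)*vel/s[:,None]; F=Fr.sum(0);T=(A[:,0]*Fr[:,1]-A[:,1]*Fr[:,0]).sum()
            def con(p,pv,r,mu):
                l=R.T@(p-x); q=np.clip(l,-60,60); d=l-q; D=np.hypot(*d)
                if D<1e-9:
                    j=np.argmax(np.abs(l)); q=q.copy(); q[j]=60*np.sign(l[j]); nn=np.zeros(2); nn[j]=np.sign(l[j]); pen=r+abs(60-abs(l[j]))
                else: nn=d/D; pen=r-D
                if pen<=0: return np.zeros(2),0,0
                nw=R@nn; a=R@q; rv=pv-(v+w*np.array([-a[1],a[0]])); vn=rv@nw
                N=max(0,k*pen-c*k*vn); tt=rv-vn*nw; ft=mu*N*tt/np.sqrt(tt@tt+1.)
                Fc=-N*nw+ft; return Fc,a[0]*Fc[1]-a[1]*Fc[0],np.hypot(*Fc)
            a,b,ff=con(f,fv,rf,muf); F=F+a;T+=b
            a,b,fp=con(np.array(post),np.zeros(2),12,mup); F=F+a;T+=b
            if fence:
                for cx in((-60,-60),(-60,60),(60,-60),(60,60)):
                    a=R@np.array(cx,float);p=x+a; fx=80 if p[1]<-40 else 80+(p[1]+40)*.5
                    if p[1]<-10 and p[0]>fx:
                        N=k*(p[0]-fx); va=v+w*np.array([-a[1],a[0]]); Fc=np.array([-N-c*k*va[0],-.3*N*np.tanh(va[1])]); F=F+Fc;T+=a[0]*Fc[1]-a[1]*Fc[0]
            v=v+F/m*1000*dt*1.0; w+=T/I*1000*dt; x=x+v*dt; th+=w*dt; mx=max(mx,ff); mp=max(mp,fp)
        out.append((tuple(np.round(f,0)),np.round(x,1),round(np.degrees(th),1),round(mx,1),round(mp,1)))
    return out
E
cat > t1.py <<'E'
from sim import *
import sys
for Fs,muf,mup in((2.5,.4,.25),(1.5,.7,.5),(4,.2,.2)):
    print(Fs,muf,mup)
    p=[(20,200)]+[(20,y,40) for y in(180,170,160,150,140,130)]
    p+=[(120,150,None)] if 0 else []
    for o in sim(p,(65,125),.0,Fs,muf,mup): print(o)
E
python3 t1.py
```

```text
2.5 0.4 0.25
((np.float64(20.0), np.float64(180.0)), array([ 74. , 121.4]), np.float64(14.0), np.float64(26.3), np.float64(25.0))
((np.float64(20.0), np.float64(170.0)), array([ 74.1, 118.6]), np.float64(19.7), np.float64(104.5), np.float64(97.3))
((np.float64(20.0), np.float64(160.0)), array([ 72.9, 115.9]), np.float64(26.8), np.float64(182.9), np.float64(173.0))
((np.float64(20.0), np.float64(150.0)), array([ 71.5, 112.8]), np.float64(33.3), np.float64(270.7), np.float64(256.8))
((np.float64(20.0), np.float64(140.0)), array([ 68.5, 107.7]), np.float64(38.3), np.float64(345.5), np.float64(329.9))
((np.float64(20.0), np.float64(130.0)), array([63.6, 99.8]), np.float64(41.6), np.float64(427.6), np.float64(408.4))
1.5 0.7 0.5
((np.float64(20.0), np.float64(180.0)), array([ 66.5, 118.3]), np.float64(8.6), np.float64(90.4), np.float64(75.8))
((np.float64(20.0), np.float64(170.0)), array([ 65.8, 115. ]), np.float64(17.3), np.float64(139.5), np.float64(116.2))
((np.float64(20.0), np.float64(160.0)), array([ 64.8, 111.6]), np.float64(26.1), np.float64(215.4), np.float64(185.8))
((np.float64
[... 362 characters left out ...]
t64(20.0), np.float64(180.0)), array([ 66.6, 119.8]), np.float64(14.9), np.float64(18.7), np.float64(18.0))
((np.float64(20.0), np.float64(170.0)), array([ 67.9, 116.6]), np.float64(20.6), np.float64(92.6), np.float64(89.4))
((np.float64(20.0), np.float64(160.0)), array([ 67.4, 112.4]), np.float64(24.4), np.float64(172.9), np.float64(170.2))
((np.float64(20.0), np.float64(150.0)), array([ 66.8, 109.2]), np.float64(31.5), np.float64(251.8), np.float64(248.7))
((np.float64(20.0), np.float64(140.0)), array([ 66. , 105.3]), np.float64(37.1), np.float64(332.9), np.float64(329.8))
((np.float64(20.0), np.float64(130.0)), array([ 66.6, 102.4]), np.float64(41.5), np.float64(403.0), np.float64(401.8))
```

```bash
cat > t2.py <<'E'
from sim import *
C=np.array([89.,52.])
def arc(L0,L1,th1,d=0,rf=11):
    p=[]
    for a in np.radians(np.arange(0,th1+1,5)):
        n=np.array([np.sin(a),-np.cos(a)]);t=np.array([-np.cos(a),-np.sin(a)])
        L=L0+(L1-L0)*np.degrees(a)/th1
        p.append((*(C-(132+rf-d)*n+L*t),40))
    return p
for L0,L1 in((60,60),(50,70),(70,50),(35,45)):
  for Fs,muf,mup in((2.5,.4,.25),(1.5,.7,.5),(4,.2,.2)):
    o=sim(arc(L0,L1,90),(65,125),.0,Fs,muf,mup)
    print(L0,L1,Fs,muf,mup,'maxF',max(q[3] for q in o))
    for q in o[2::5]: print('   ',*q)
E
python3 t2.py
```

```text
60 60 2.5 0.4 0.25 maxF 29.0
    (np.float64(-6.0), np.float64(175.0)) [ 59.6 118.6] 14.9 3.0 1.2
    (np.float64(-49.0), np.float64(123.0)) [ 52.9 114.3] 31.8 0 0.6
    (np.float64(-66.0), np.float64(58.0)) [ 52.9 114.3] 31.8 0 0.0
    (np.float64(-54.0), np.float64(-8.0)) [ 52.9 114.3] 31.8 0 0.0
60 60 1.5 0.7 0.5 maxF 32.8
    (np.float64(-6.0), np.float64(175.0)) [ 57.5 118.1] 14.9 2.5 0.6
    (np.float64(-49.0), np.float64(123.0)) [ 43.3 107.6] 39.9 2.5 1.1
    (np.float64(-66.0), np.float64(58.0)) [ 41.4 106.1] 43.2 0 0.0
    (np.float64(-54.0), np.float64(-8.0)) [ 41.4 106.1] 43.2 0 0.0
60 60 4 0.2 0.2 maxF 27.4
    (np.float64(-6.0), np.float64(175.0)) [ 61.2 119. ] 14.8 4.3 2.4
    (np.float64(-49.0), np.float64(123.0)) [ 57.4 116.7] 27.3 0 0.4
    (np.float64(-66.0), np.float64(58.0)) [ 57.4 116.7] 27.3 0 0.0
    (np.float64(-54.0), np.float64(-8.0)) [ 57.4 116.7] 27.3 0 0.0
50 70 2.5 0.4 0.25 maxF 27.6
    (np.float64(0.0), np.float64(176.0)) [ 58.9 118.4] 14.9 3.3 1.4
    (np.float64(-48.0), np.float64(124.0)) [ 49.9 112.6] 35.9 3.4 2.4
    (np.float64(-68.0), np.float64(
[... 1794 characters left out ...]
at64(74.0)) [30.5 96.5] 64.7 3.6 2.9
    (np.float64(-54.0), np.float64(7.0)) [27.6 93.8] 69.8 0 0.0
35 45 1.5 0.7 0.5 maxF 29.8
    (np.float64(17.0), np.float64(181.0)) [ 54.5 117.3] 14.9 2.8 0.9
    (np.float64(-33.0), np.float64(136.0)) [ 38.4 103.5] 39.9 2.8 1.2
    (np.float64(-58.0), np.float64(74.0)) [25.4 86. ] 64.9 2.8 1.4
    (np.float64(-54.0), np.float64(7.0)) [17.1 64.3] 89.9 2.7 1.6
35 45 4 0.2 0.2 maxF 24.9
    (np.float64(17.0), np.float64(181.0)) [ 58.6 118.3] 14.4 5.9 3.9
    (np.float64(-33.0), np.float64(136.0)) [ 47.7 110.9] 39.4 5.6 4.7
    (np.float64(-58.0), np.float64(74.0)) [ 37.6 105.6] 58.1 2.2 4.7
    (np.float64(-54.0), np.float64(7.0)) [ 37.5 105.6] 58.1 0 0.0
```

```bash
sed -i 's/^for L0,L1 in.*/for L0,L1 in((35,35),(35,25),(35,15),(28,15),(25,25)):/; s/(65,125),.0,Fs/(65,124.5),.0,Fs/; s/for q in o\[2::5\]/for q in o[7::5]/' t2.py
sed -i "s/max(q\[3\] for q in o)/[q[3] for q in o][:4]/" t2.py
sed -i 's/arc(L0,L1,90),/arc(L0,L1,90,-1),/' t2.py; python3 t2.py
```

```text
35 35 2.5 0.4 0.25 maxF [np.float64(4.8), np.float64(3.6), np.float64(3.6), np.float64(3.6)]
    (np.float64(-30.0), np.float64(140.0)) [ 45.  108.9] 38.2 3.6 2.3
    (np.float64(-56.0), np.float64(81.0)) [31.4 97.4] 63.1 3.6 2.9
    (np.float64(-55.0), np.float64(17.0)) [23.2 88.4] 77.7 0 0.3
35 35 1.5 0.7 0.5 maxF [np.float64(5.4), np.float64(2.7), np.float64(2.7), np.float64(2.7)]
    (np.float64(-30.0), np.float64(140.0)) [ 39.6 104.7] 38.3 2.7 1.1
    (np.float64(-56.0), np.float64(81.0)) [26.1 87.1] 63.3 2.7 1.4
    (np.float64(-55.0), np.float64(17.0)) [17.4 65.3] 88.3 2.7 1.6
35 35 4 0.2 0.2 maxF [np.float64(4.6), np.float64(5.7), np.float64(5.6), np.float64(5.6)]
    (np.float64(-30.0), np.float64(140.0)) [ 48.9 111.7] 37.8 5.6 4.7
    (np.float64(-56.0), np.float64(81.0)) [ 35.7 104.3] 61.6 6.0 6.7
    (np.float64(-55.0), np.float64(17.0)) [ 35.5 104.4] 61.5 0 0.0
35 25 2.5 0.4 0.25 maxF [np.float64(5.0), np.float64(3.6), np.float64(3.6), np.float64(3.6)]
    (np.float64(-27.0), np.float64(143.0)) [ 44.6 108.6] 37.9 3.6 2.4
    (np.float64(-53.0), np.float64(88.0)) [30.9 96
[... 2636 characters left out ...]
 np.float64(90.0)) [29.7 93.6] 62.5 3.9 3.0
    (np.float64(-55.0), np.float64(27.0)) [18.1 75.2] 87.4 4.0 3.5
25 25 1.5 0.7 0.5 maxF [np.float64(4.2), np.float64(2.9), np.float64(2.8), np.float64(2.8)]
    (np.float64(-23.0), np.float64(146.0)) [ 37.6 103.2] 37.8 2.8 1.2
    (np.float64(-52.0), np.float64(90.0)) [24.5 84. ] 62.8 2.8 1.4
    (np.float64(-55.0), np.float64(27.0)) [17.4 61.3] 87.7 2.8 1.6
25 25 4 0.2 0.2 maxF [np.float64(5.2), np.float64(6.5), np.float64(6.4), np.float64(6.4)]
    (np.float64(-23.0), np.float64(146.0)) [ 46.3 109.6] 37.0 6.3 5.2
    (np.float64(-52.0), np.float64(90.0)) [32.9 99.3] 61.9 6.4 6.2
    (np.float64(-55.0), np.float64(27.0)) [19.2 84.1] 86.6 6.7 7.5
```

```bash
python3 -m inch '[{"gripper":0,"tx":0,"ty":0,"tz":0,"spin":8.59},{"gripper":0,"tx":0,"ty":0,"tz":0,"spin":8.59},{"gripper":0,"tx":0,"ty":0,"tz":0,"spin":8.59},{"gripper":0,"tx":0,"ty":0,"tz":0,"spin":8.59},{"gripper":0,"tx":0,"ty":0,"tz":0,"spin":8.59},{"gripper":0,"tx":0,"ty":0,"tz":0,"spin":8.59},{"gripper":0,"tx":0,"ty":0,"tz":0,"spin":8.59},{"gripper":0,"tx":0,"ty":0,"tz":0,"spin":8.59}]' 40
```

```text
clock: 2.75
eef_pos: [245.0, 575.0, 231.3]
tcp_rot: [3.142, -0.0, 1.533]
contact_force: [0.6, 0.6, -0.2]
opening: 0.005
```

```bash
python3 -m inch '[{"gripper":0,"tx":-0.029,"ty":0.04,"tz":0,"spin":0},{"gripper":0,"tx":-0.029,"ty":0.04,"tz":0,"spin":0},{"gripper":0,"tx":-0.029,"ty":0.04,"tz":0,"spin":0},{"gripper":0,"tx":-0.029,"ty":0.04,"tz":0,"spin":0},{"gripper":0,"tx":-0.029,"ty":0.04,"tz":0,"spin":0},{"gripper":0,"tx":-0.029,"ty":0.04,"tz":0,"spin":0},{"gripper":0,"tx":-0.029,"ty":0.04,"tz":0,"spin":0},{"gripper":0,"tx":-0.029,"ty":0.04,"tz":0,"spin":0}]'
```

```text
clock: 3.55
eef_pos: [559.0, 331.6, 231.4]
tcp_rot: [3.141, -0.0, 1.539]
contact_force: [0.6, 0.5, -0.5]
opening: 0.0
```

```bash
python3 -m inch '[{"gripper":0,"tx":-0.007,"ty":0.009,"tz":0.025,"spin":0},{"gripper":0,"tx":-0.007,"ty":0.009,"tz":0.025,"spin":0},{"gripper":0,"tx":-0.007,"ty":0.009,"tz":0.025,"spin":0},{"gripper":0,"tx":-0.007,"ty":0.009,"tz":0.025,"spin":0},{"gripper":0,"tx":-0.007,"ty":0.009,"tz":0.025,"spin":0},{"gripper":0,"tx":-0.007,"ty":0.009,"tz":0.026,"spin":0},{"gripper":0,"tx":-0.007,"ty":0.009,"tz":0.026,"spin":0},{"gripper":0,"tx":-0.006,"ty":0.009,"tz":0.026,"spin":0}]'
python3 - <<'E'
from h import *
for c in("scene","side"): save(grab_frame(c),f"pics/{c}1.png")
a=cv2.imread("pics/scene1.png")[130:290,170:470];b=cv2.imread("pics/side1.png")[200:360,200:500]
cv2.imwrite("pics/c1.png",np.vstack([cv2.resize(x,(560,299),interpolation=cv2.INTER_CUBIC) for x in(a,b)]))
print(sense()["eef_pos"],sense()["contact_force"])
E
```

```text
clock: 4.35
eef_pos: [628.1, 275.4, 27.2]
tcp_rot: [3.142, -0.0, 1.539]
contact_force: [0.8, 0.6, -0.6]
opening: -0.002
[626.30461658 274.04056342  24.67018548] [ 0.2163513  -0.25613007 -0.65028296]
```

View pics/c1.png

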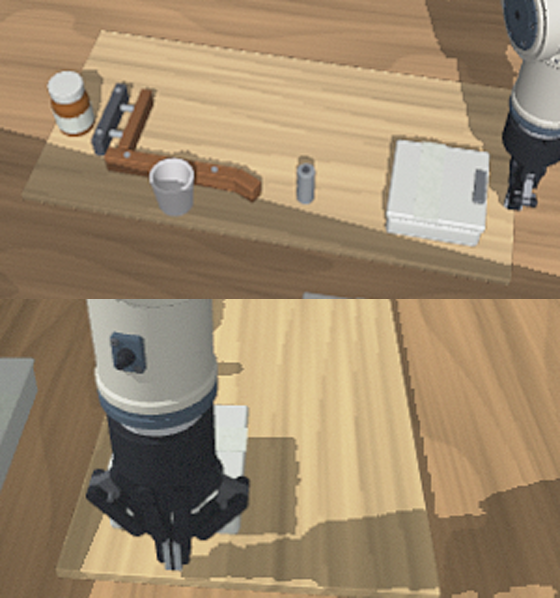

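The box is untouched, and the closed fingers stand left of its tab side, near its mid-line. I'll push towards the board's -y.

```bash
python3 -m inch '[{"gripper":0,"tx":-0.005,"ty":0,"tz":0,"spin":0},{"gripper":0,"tx":-0.005,"ty":0,"tz":0,"spin":0},{"gripper":0,"tx":-0.005,"ty":0,"tz":0,"spin":0},{"gripper":0,"tx":-0.005,"ty":0,"tz":0,"spin":0},{"gripper":0,"tx":-0.005,"ty":0,"tz":0,"spin":0},{"gripper":0,"tx":-0.005,"ty":0,"tz":0,"spin":0},{"gripper":0,"tx":-0.005,"ty":0,"tz":0,"spin":0},{"gripper":0,"tx":-0.005,"ty":0,"tz":0,"spin":0}]'
```

```text
clock: 5.25
eef_pos: [626.9, 235.8, 28.7]
tcp_rot: [3.141, -0.001, 1.539]
contact_force: [-0.3, 3.6, 1.5]
opening: 0.004
```

```bash
python3 -m inch '[{"gripper":0,"tx":-0.005,"ty":0,"tz":0,"spin":0},{"gripper":0,"tx":-0.005,"ty":0,"tz":0,"spin":0},{"gripper":0,"tx":-0.005,"ty":0,"tz":0,"spin":0},{"gripper":0,"tx":-0.005,"ty":0,"tz":0,"spin":0},{"gripper":0,"tx":-0.005,"ty":0,"tz":0,"spin":0},{"gripper":0,"tx":-0.005,"ty":0,"tz":0,"spin":0},{"gripper":0,"tx":-0.005,"ty":0,"tz":0,"spin":0},{"gripper":0,"tx":0,"ty":0,"tz":0,"spin":0}]'
python3 - <<'E'
from h import *
for c in("scene","side"): save(grab_frame(c),f"pics/{c}2.png")
a=cv2.imread("pics/scene2.png")[130:290,170:470];b=cv2.imread("pics/side2.png")[180:340,200:500]
cv2.imwrite("pics/c2.png",np.vstack([cv2.resize(x,(560,299),interpolation=cv2.INTER_CUBIC) for x in(a,b)]))
print(sense()["eef_pos"],sense()["contact_force"],sense()["tcp_rot"])
E
```

```text
clock: 6.05
eef_pos: [625.1, 199.8, 28.0]
tcp_rot: [-3.141, 0.001, 1.539]
contact_force: [-0.2, -0.2, -0.1]
opening: -0.002
[624.97534083 200.17798995  27.91474578] [ 0.04304569 -0.4316658  -0.00697922] [-3.14054814e+00  8.20736413e-04  1.53918506e+00]
```

View pics/c2.png

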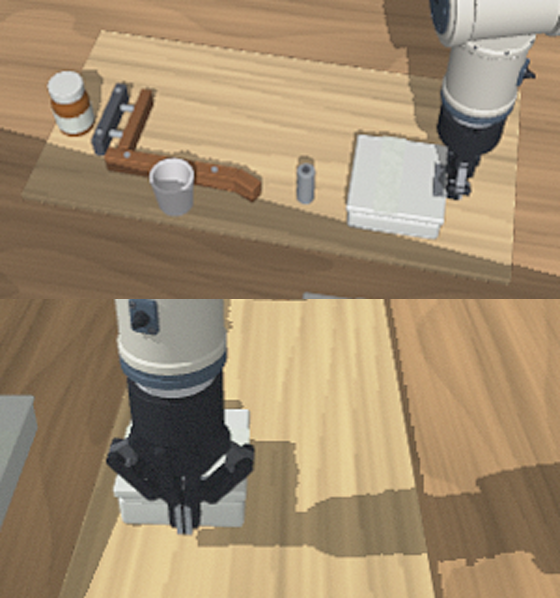

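```bash
python3 -m inch '[{"gripper":0,"tx":-0.005,"ty":0,"tz":0,"spin":0},{"gripper":0,"tx":-0.005,"ty":0,"tz":0,"spin":0},{"gripper":0,"tx":-0.005,"ty":0,"tz":0,"spin":0},{"gripper":0,"tx":-0.005,"ty":0,"tz":0,"spin":0},{"gripper":0,"tx":-0.005,"ty":0,"tz":0,"spin":0},{"gripper":0,"tx":-0.005,"ty":0,"tz":0,"spin":0},{"gripper":0,"tx":-0.005,"ty":0,"tz":0,"spin":0},{"gripper":0,"tx":-0.003,"ty":0,"tz":0,"spin":0}]'
python3 - <<'E'
from h import *
for c in("scene","side"): save(grab_frame(c),f"pics/{c}3.png")
a=cv2.imread("pics/scene3.png")[130:290,170:470];b=cv2.imread("pics/side3.png")[180:340,200:500]
cv2.imwrite("pics/c3.png",np.vstack([cv2.resize(x,(560,299),interpolation=cv2.INTER_CUBIC) for x in(a,b)]))
print(sense()["eef_pos"],sense()["contact_force"],sense()["tcp_rot"])
E
```

```text
clock: 6.95
eef_pos: [624.3, 162.3, 28.3]
tcp_rot: [3.142, 0.0, 1.539]
contact_force: [0.1, 1.2, -1.1]
opening: -0.003
[624.2636958  162.29533306  28.33966986] [-0.45729844 -0.05433515  0.43435602] [-3.14154739e+00  2.32751895e-04  1.53903628e+00]
```

View pics/c3.png

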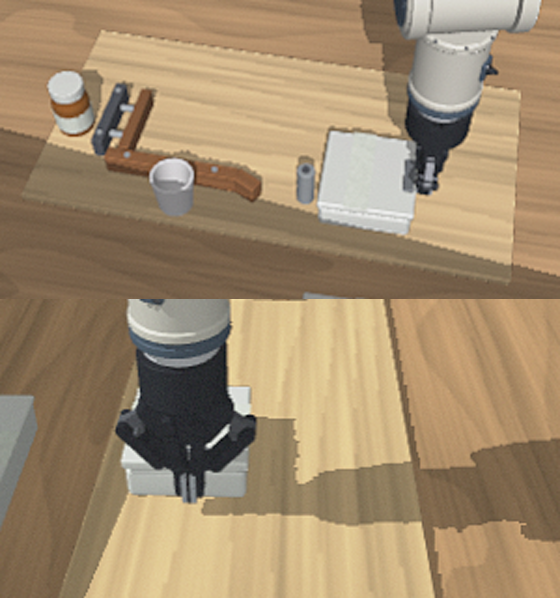

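The box's leading side is now a few mm left of the post. I'll close the gap slowly.

```bash
python3 -m inch '[{"gripper":0,"tx":-0.001,"ty":0,"tz":0,"spin":0},{"gripper":0,"tx":-0.001,"ty":0,"tz":0,"spin":0},{"gripper":0,"tx":-0.001,"ty":0,"tz":0,"spin":0},{"gripper":0,"tx":-0.001,"ty":0,"tz":0,"spin":0},{"gripper":0,"tx":-0.001,"ty":0,"tz":0,"spin":0},{"gripper":0,"tx":-0.001,"ty":0,"tz":0,"spin":0},{"gripper":0,"tx":-0.001,"ty":0,"tz":0,"spin":0},{"gripper":0,"tx":-0.001,"ty":0,"tz":0,"spin":0}]'
```

```text
clock: 7.85
eef_pos: [624.1, 154.9, 28.4]
tcp_rot: [3.141, -0.0, 1.539]
contact_force: [-0.3, 3.1, 1.7]
opening: -0.002
```

```bash
python3 -m inch '[{"gripper":0,"tx":-0.0015,"ty":-0.005,"tz":0,"spin":-2},{"gripper":0,"tx":-0.0015,"ty":-0.005,"tz":0,"spin":-2},{"gripper":0,"tx":-0.0012,"ty":-0.005,"tz":0,"spin":-2},{"gripper":0,"tx":-0.0012,"ty":-0.005,"tz":0,"spin":-2},{"gripper":0,"tx":-0.0012,"ty":-0.005,"tz":0,"spin":-2},{"gripper":0,"tx":-0.0012,"ty":-0.005,"tz":0,"spin":-2},{"gripper":0,"tx":-0.0012,"ty":-0.005,"tz":0,"spin":-2},{"gripper":0,"tx":-0.0012,"ty":-0.005,"tz":0,"spin":-2}]'
python3 - <<'E'
from h import *
for c in("scene","side"): save(grab_frame(c),f"pics/{c}4.png")
a=cv2.imread("pics/scene4.png")[130:290,170:470];b=cv2.imread("pics/side4.png")[180:340,200:500]
cv2.imwrite("pics/c4.png",np.vstack([cv2.resize(x,(560,299),interpolation=cv2.INTER_CUBIC) for x in(a,b)]))
print(sense()["eef_pos"],sense()["contact_force"],sense()["tcp_rot"])
E
```

```text
clock: 8.65
eef_pos: [585.1, 141.2, 28.4]
tcp_rot: [3.141, -0.0, 1.82]
contact_force: [0.3, 3.0, 0.7]
opening: -0.001
[584.31747204 140.83425374  28.20561857] [-2.01176653  1.78936826  1.56122469] [-3.14042901e+00 -2.67852029e-05  1.81903716e+00]
```

View pics/c4.png

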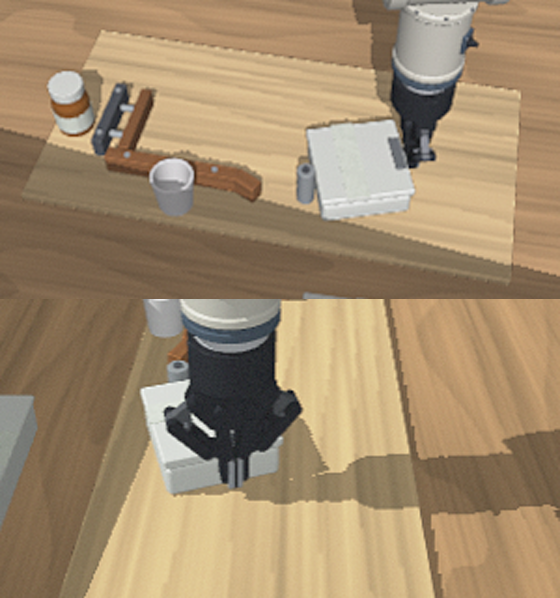

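```bash
python3 -m inch '[{"gripper":0,"tx":-0.001,"ty":-0.0046,"tz":0,"spin":-2},{"gripper":0,"tx":-0.001,"ty":-0.0046,"tz":0,"spin":-2},{"gripper":0,"tx":-0.001,"ty":-0.0046,"tz":0,"spin":-2},{"gripper":0,"tx":-0.001,"ty":-0.0046,"tz":0,"spin":-2},{"gripper":0,"tx":-0.001,"ty":-0.0046,"tz":0,"spin":-2},{"gripper":0,"tx":-0.001,"ty":-0.0046,"tz":0,"spin":-2},{"gripper":0,"tx":-0.001,"ty":-0.0046,"tz":0,"spin":-2},{"gripper":0,"tx":-0.001,"ty":-0.0046,"tz":0,"spin":-2}]'
python3 - <<'E'
from h import *
for c in("scene","side"): save(grab_frame(c),f"pics/{c}5.png")
a=cv2.imread("pics/scene5.png")[130:290,170:470];b=cv2.imread("pics/side5.png")[180:340,200:500]
cv2.imwrite("pics/c5.png",np.vstack([cv2.resize(x,(560,299),interpolation=cv2.INTER_CUBIC) for x in(a,b)]))
print(sense()["eef_pos"],sense()["contact_force"],sense()["tcp_rot"])
E
```

```text
clock: 9.55
eef_pos: [553.9, 120.3, 28.3]
tcp_rot: [-3.142, 0.0, 2.098]
contact_force: [-0.2, 0.5, 0.3]
opening: -0.002
[553.44518687 119.91150073  28.16377892] [ 0.48318742 -0.14048503 -1.02342752] [-3.14069514e+00  8.09842904e-05  2.09735930e+00]
```

View pics/c5.png

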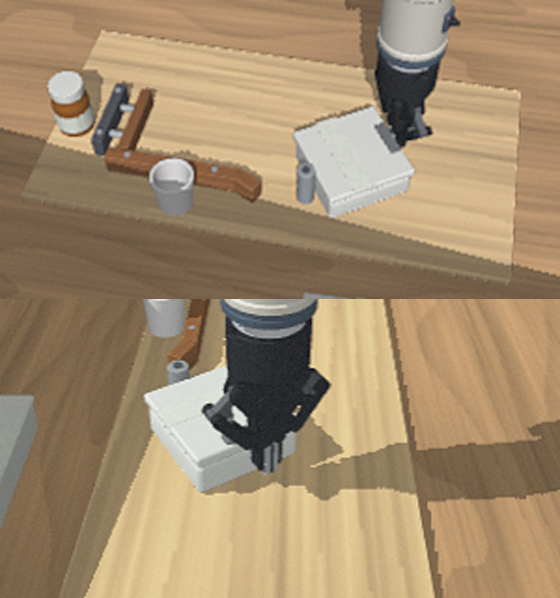

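```bash
python3 -m inch '[{"gripper":0,"tx":-0.0013,"ty":-0.0046,"tz":0,"spin":-2},{"gripper":0,"tx":-0.0013,"ty":-0.0046,"tz":0,"spin":-2},{"gripper":0,"tx":-0.001,"ty":-0.0046,"tz":0,"spin":-2},{"gripper":0,"tx":-0.001,"ty":-0.0046,"tz":0,"spin":-2},{"gripper":0,"tx":-0.001,"ty":-0.0046,"tz":0,"spin":-2},{"gripper":0,"tx":-0.001,"ty":-0.0046,"tz":0,"spin":-2},{"gripper":0,"tx":-0.001,"ty":-0.0046,"tz":0,"spin":-2},{"gripper":0,"tx":-0.001,"ty":-0.0046,"tz":0,"spin":-2}]'
python3 - <<'E'
from h import *
for c in("scene","side"): save(grab_frame(c),f"pics/{c}6.png")
a=cv2.imread("pics/scene6.png")[130:290,170:470];b=cv2.imread("pics/side6.png")[180:340,200:500]
cv2.imwrite("pics/c6.png",np.vstack([cv2.resize(x,(560,299),interpolation=cv2.INTER_CUBIC) for x in(a,b)]))
print(sense()["eef_pos"],sense()["contact_force"],sense()["tcp_rot"])
E
```

```text
clock: 10.45
eef_pos: [529.4, 91.4, 28.1]
tcp_rot: [-3.141, -0.001, 2.377]
contact_force: [-1.5, 1.8, 0.6]
opening: 0.002
[529.17265036  91.02864037  28.09323919] [-2.82558146 -0.6860378  -0.42920073] [-3.14041246e+00 -6.57432026e-04  2.37595532e+00]
```

View pics/c6.png

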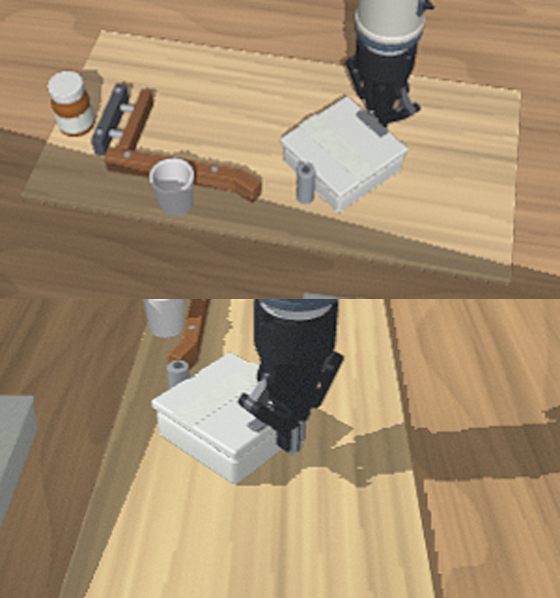

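The swing is working: the box is turned about 45° and sits against the post. I'll continue along the arc.

```bash
python3 -m inch '[{"gripper":0,"tx":-0.001,"ty":-0.0046,"tz":0,"spin":-2},{"gripper":0,"tx":-0.001,"ty":-0.0046,"tz":0,"spin":-2},{"gripper":0,"tx":-0.001,"ty":-0.0046,"tz":0,"spin":-2},{"gripper":0,"tx":-0.001,"ty":-0.0046,"tz":0,"spin":-2},{"gripper":0,"tx":-0.001,"ty":-0.0046,"tz":0,"spin":-2},{"gripper":0,"tx":-0.001,"ty":-0.0046,"tz":0,"spin":-2},{"gripper":0,"tx":-0.001,"ty":-0.0046,"tz":0,"spin":-2},{"gripper":0,"tx":-0.001,"ty":-0.0046,"tz":0,"spin":-2}]'
```

```text
clock: 11.35
eef_pos: [513.3, 57.4, 28.1]
tcp_rot: [-3.141, -0.002, 2.655]
contact_force: [-3.4, 2.6, 1.7]
opening: 0.001
```

```bash
python3 -m inch '[{"gripper":0,"tx":-0.0009,"ty":-0.0046,"tz":0,"spin":-2},{"gripper":0,"tx":-0.0009,"ty":-0.0046,"tz":0,"spin":-2},{"gripper":0,"tx":-0.0009,"ty":-0.0046,"tz":0,"spin":-2},{"gripper":0,"tx":-0.0009,"ty":-0.0046,"tz":0,"spin":-2},{"gripper":0,"tx":-0.0009,"ty":-0.0046,"tz":0,"spin":-2},{"gripper":0,"tx":-0.0009,"ty":-0.0046,"tz":0,"spin":-2},{"gripper":0,"tx":-0.0009,"ty":-0.0046,"tz":0,"spin":-2},{"gripper":0,"tx":-0.0009,"ty":-0.0046,"tz":0,"spin":-2}]'
python3 - <<'E'
from h import *
for c in("scene","side"): save(grab_frame(c),f"pics/{c}7.png")
a=cv2.imread("pics/scene7.png")[130:290,170:470];b=cv2.imread("pics/side7.png")[180:340,200:500]
cv2.imwrite("pics/c7.png",np.vstack([cv2.resize(x,(560,299),interpolation=cv2.INTER_CUBIC) for x in(a,b)]))
print(sense()["eef_pos"],sense()["contact_force"],sense()["tcp_rot"])
E
```

```text
clock: 12.15
eef_pos: [506.4, 20.6, 28.0]
tcp_rot: [-3.141, -0.003, 2.935]
contact_force: [-6.1, 5.1, 4.7]
opening: -0.001
[506.4035844   20.14083904  28.02133064] [-5.83847608 -0.67480172  4.46687979] [-3.1406917  -0.00314657  2.93438548]
```

View pics/c7.png

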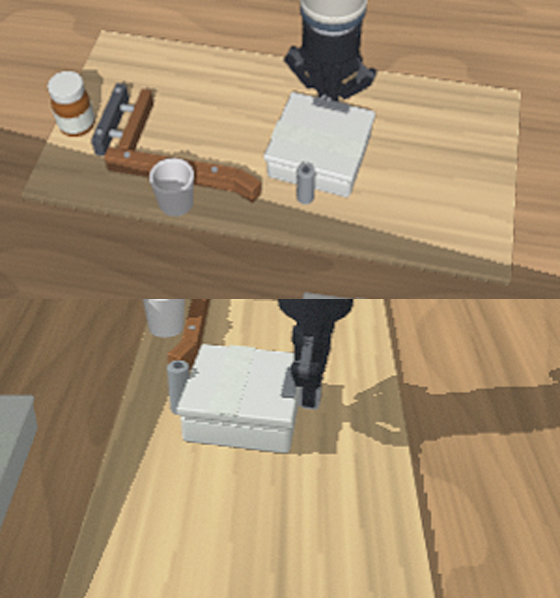

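```bash
python3 -m inch '[{"gripper":0,"tx":-0.0005,"ty":-0.0045,"tz":0,"spin":-2},{"gripper":0,"tx":-0.0005,"ty":-0.0045,"tz":0,"spin":-2},{"gripper":0,"tx":-0.0005,"ty":-0.0045,"tz":0,"spin":-2},{"gripper":0,"tx":-0.0005,"ty":-0.0045,"tz":0,"spin":-2},{"gripper":0,"tx":-0.0005,"ty":-0.0045,"tz":0,"spin":-2},{"gripper":0,"tx":0,"ty":0,"tz":0,"spin":0},{"gripper":0,"tx":0,"ty":0,"tz":0,"spin":0},{"gripper":0,"tx":0,"ty":0,"tz":0,"spin":0}]'
cat >> h.py <<'E'
def boxpose(frames,x0):
    o=[]
    for c,f in frames.items():
        ms=[d for d in masks_of(c,"tab")+masks_of(c,"box") if 1500<d["pixels"].sum()<7000]
        p=proj(f,[x0[0],x0[1],40]); ms=[d for d in ms if np.hypot(*(np.array(d["centre"])-p))<30]
        if ms: o.append((f,ms[0]["pixels"].astype(float)))
    return fit(o,lambda p:cub(p[0],p[1],p[2],120,120,12,62),x0,[8,8,.1]),len(o)
E
python3 - <<'E'
from h import *
F={c:grab_frame(c) for c in("scene","side")}
for c in F: save(F[c],f"pics/{c}8.png")
a=cv2.imread("pics/scene8.png")[130:290,170:470];b=cv2.imread("pics/side8.png")[180:340,200:500]
cv2.imwrite("pics/c8.png",np.vstack([cv2.resize(x,(560,299),interpolation=cv2.INTER_CUBIC) for x in(a,b)]))
print(sense()["eef_pos"],sense()["contact_force"],sense()["tcp_rot"])
for c in F: print(boxpose({c:F[c]},[575,40,-.03]))
E
```

```text
clock: 13.05
eef_pos: [506.9, -2.1, 28.1]
tcp_rot: [-3.141, -0.001, 3.109]
contact_force: [-2.1, -0.6, -1.7]
opening: -0.001
[506.97715313  -2.04285642  28.14754631] [-2.41481253 -0.9136466  -0.53032889] [-3.14153158e+00 -6.60764100e-04  3.10953886e+00]
((array([5.72796619e+02, 1.02391896e+01, 4.74609684e-02]), np.float64(0.8547999281141747)), 1)
((array([5.76712333e+02, 2.50945332e+00, 3.76763059e-02]), np.float64(0.9010584874801317)), 1)
```

View pics/c8.png

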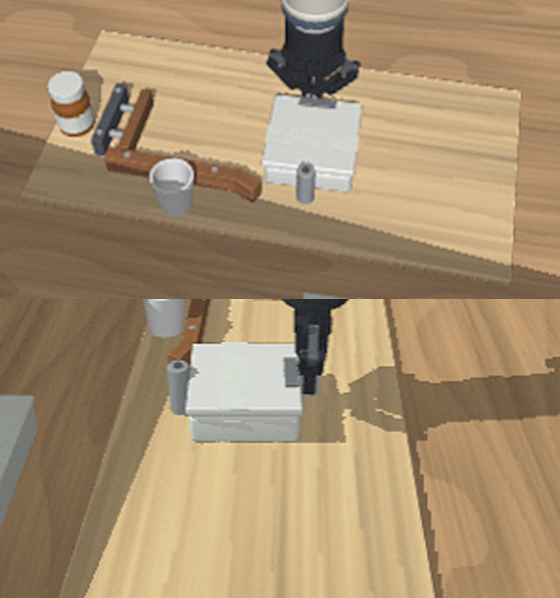

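Run:
```python
import cv2
a=cv2.imread("pics/scene8.png")[170:250,300:380]; b=cv2.imread("pics/side8.png")[250:330,280:400]
cv2.imwrite("pics/z8.png",cv2.resize(a,(600,600),interpolation=cv2.INTER_CUBIC)); cv2.imwrite("pics/y8.png",cv2.resize(b,(780,520),interpolation=cv2.INTER_CUBIC))
```

```text
(no output)
```

View pics/z8.png

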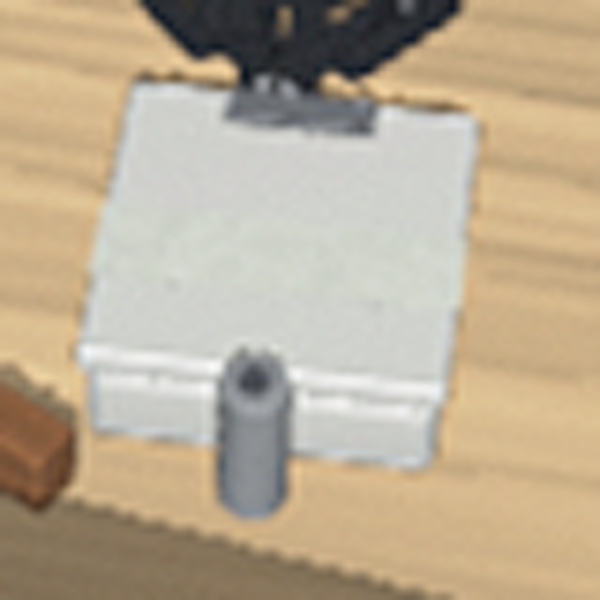

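View pics/y8.png

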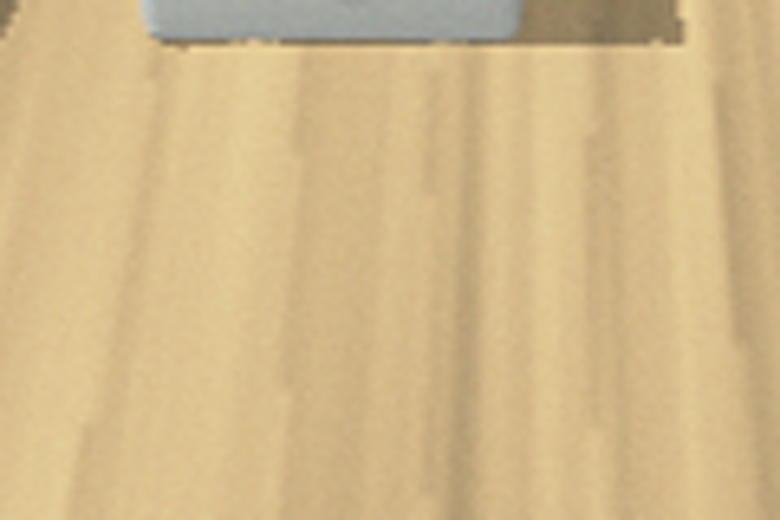

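Run:
```python
from h import *
F={c:grab_frame(c) for c in("scene","side")}
C={"scene":np.array([(130,85),(480,118),(440,390),(82,352)])/7.5+[300,170],"side":(np.array([(195,343),(296,346),(302,410),(188,411)])-[0,299])/1.867+[200,180]}
b=np.array([558.2,-36.5]);a=-.034;R=np.array([[np.cos(a),-np.sin(a)],[np.sin(a),np.cos(a)]])
for c in F:
    q=np.array([onz(F[c],(p[1],p[0]),62)[:2] for p in C[c]]); q=(q-b)@R
    print(c,np.round(q,1).tolist(),q.mean(0).round(1))
print((np.array(sense()["eef_pos"][:2])-b)@R)
```

```text
scene [[-32.4, -14.5], [-41.3, 104.6], [75.1, 109.3], [83.1, -5.3]] [21.1 48.6]
side [[76.7, -5.7], [-39.2, -6.6], [-46.1, 108.0], [69.2, 117.1]] [15.2 53.2]
[-52.33021199  32.60850148]
```

```bash
python3 -m inch '[{"gripper":0,"tx":0.012,"ty":0,"tz":0,"spin":0},{"gripper":0,"tx":0.012,"ty":0,"tz":0,"spin":0},{"gripper":0,"tx":0,"ty":0.037,"tz":0,"spin":0},{"gripper":0,"tx":0,"ty":0.037,"tz":0,"spin":0},{"gripper":0,"tx":0,"ty":0.037,"tz":0,"spin":0},{"gripper":0,"tx":0,"ty":0.002,"tz":0,"spin":8.59},{"gripper":0,"tx":0,"ty":0,"tz":0,"spin":8.59},{"gripper":0,"tx":0,"ty":0,"tz":0,"spin":8.59}]'
```

```text
clock: 14.25
eef_pos: [486.2, 111.9, 28.5]
tcp_rot: [3.141, 0.001, 2.655]
contact_force: [0.6, -0.6, -0.3]
opening: -0.001
```

```bash
python3 -m inch '[{"gripper":0.055,"tx":0,"ty":0,"tz":0,"spin":8.59},{"gripper":0.055,"tx":0,"ty":0,"tz":0,"spin":8.59},{"gripper":0.055,"tx":0,"ty":0,"tz":0,"spin":8.59},{"gripper":0.055,"tx":0,"ty":0,"tz":0,"spin":8.59},{"gripper":0.055,"tx":0,"ty":0,"tz":0,"spin":8.59},{"gripper":0.055,"tx":0,"ty":0,"tz":0,"spin":8.59},{"gripper":0.055,"tx":0,"ty":0,"tz":0,"spin":8.59},{"gripper":0.055,"tx":0,"ty":0,"tz":0,"spin":4.3}]'
python3 - <<'E'
from h import *
b=np.array([558.2,-36.5]);a=-.034;R=np.array([[np.cos(a),-np.sin(a)],[np.sin(a),np.cos(a)]])
s=sense();print((s["eef_pos"][:2]-b)@R,s["eef_pos"],s["tcp_rot"],s["contact_force"])
E
```

```text
clock: 15.05
eef_pos: [486.3, 111.4, 28.6]
tcp_rot: [3.141, -0.0, 1.53]
contact_force: [-1.0, 0.2, -0.1]
opening: 0.649
[-76.84603206 145.38302946] [486.34045137 111.41126789  28.55276493] [ 3.14076175e+00 -2.30971343e-04  1.53015956e+00] [-1.00046769  0.15966493 -0.09872808]
```

```bash
python3 -m inch '[{"gripper":0.055,"tx":0,"ty":0.044,"tz":0,"spin":0},{"gripper":0.055,"tx":0,"ty":0.044,"tz":0.005,"spin":0},{"gripper":0.055,"tx":-0.004,"ty":0,"tz":0,"spin":0},{"gripper":0.055,"tx":-0.004,"ty":0,"tz":0,"spin":0},{"gripper":0.055,"tx":-0.004,"ty":0,"tz":0,"spin":0},{"gripper":0.055,"tx":-0.004,"ty":0,"tz":0,"spin":0},{"gripper":0.055,"tx":-0.004,"ty":0,"tz":0,"spin":0},{"gripper":0.055,"tx":-0.004,"ty":0,"tz":0,"spin":0}]'
python3 - <<'E'
from h import *
for c in("scene","side"): save(grab_frame(c),f"pics/{c}9.png")
a=cv2.imread("pics/scene9.png")[130:290,170:470];b=cv2.imread("pics/side9.png")[180:340,200:500]
cv2.imwrite("pics/c9.png",np.vstack([cv2.resize(x,(560,299),interpolation=cv2.INTER_CUBIC) for x in(a,b)]))
print(sense()["eef_pos"],sense()["contact_force"],sense()["tcp_rot"])
E
```

```text
clock: 15.85
eef_pos: [573.5, 84.1, 23.5]
tcp_rot: [-3.142, 0.0, 1.536]
contact_force: [0.3, -0.2, -0.3]
opening: 0.641
[573.7202804   83.96355664  23.3923269 ] [0.0997911  0.42520315 0.63422745] [3.14159039e+00 8.31673478e-05 1.53559275e+00]
```

View pics/c9.png

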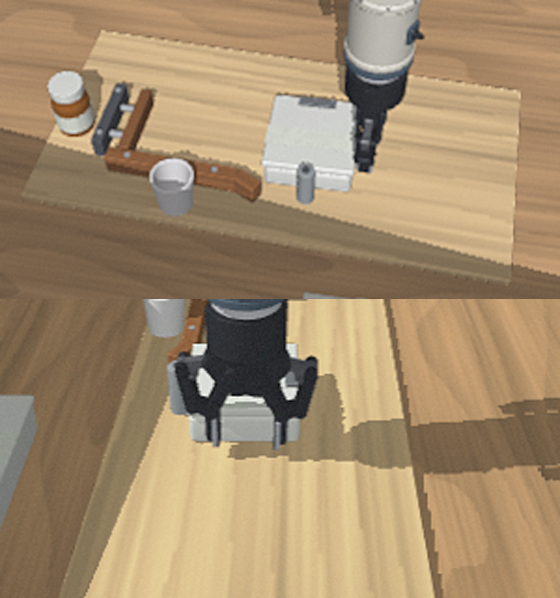

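```bash
python3 -m inch '[{"gripper":0.055,"tx":-0.004,"ty":0,"tz":0,"spin":0},{"gripper":0.055,"tx":-0.004,"ty":0,"tz":0,"spin":0},{"gripper":0.055,"tx":-0.004,"ty":0,"tz":0,"spin":0},{"gripper":0.055,"tx":-0.004,"ty":0,"tz":0,"spin":0},{"gripper":0.055,"tx":-0.004,"ty":0,"tz":0,"spin":0},{"gripper":0.055,"tx":-0.004,"ty":0,"tz":0,"spin":0},{"gripper":0.055,"tx":-0.004,"ty":0,"tz":0,"spin":0},{"gripper":0.055,"tx":-0.004,"ty":0,"tz":0,"spin":0}]'
```

```text
clock: 16.75
eef_pos: [572.9, 52.2, 23.4]
tcp_rot: [3.142, -0.0, 1.536]
contact_force: [-0.3, 2.3, 2.2]
opening: 0.638
```

```bash
python3 -m inch '[{"gripper":0.055,"tx":-0.004,"ty":0,"tz":0,"spin":0},{"gripper":0.055,"tx":-0.004,"ty":0,"tz":0,"spin":0},{"gripper":0.055,"tx":-0.004,"ty":0,"tz":0,"spin":0},{"gripper":0.055,"tx":-0.004,"ty":0,"tz":0,"spin":0},{"gripper":0.055,"tx":-0.004,"ty":0,"tz":0,"spin":0},{"gripper":0.055,"tx":-0.004,"ty":0,"tz":0,"spin":0},{"gripper":0.055,"tx":-0.004,"ty":0,"tz":0,"spin":0},{"gripper":0.055,"tx":-0.004,"ty":0,"tz":0,"spin":0}]'
python3 - <<'E'
from h import *
for c in("scene","side"): save(grab_frame(c),f"pics/{c}10.png")
a=cv2.imread("pics/scene10.png")[130:290,170:470];b=cv2.imread("pics/side10.png")[160:320,200:500]
cv2.imwrite("pics/c10.png",np.vstack([cv2.resize(x,(560,299),interpolation=cv2.INTER_CUBIC) for x in(a,b)]))
print(sense()["eef_pos"],sense()["contact_force"],sense()["tcp_rot"])
E
```

```text
clock: 17.55
eef_pos: [571.7, 20.2, 23.3]
tcp_rot: [3.142, -0.0, 1.536]
contact_force: [0.6, 2.3, 2.6]
opening: 0.644
[571.49750455  19.74312959  23.16138215] [-0.0481023   0.1535667  -0.87938863] [-3.14123327e+00  4.38494077e-04  1.53569387e+00]
```

View pics/c10.png

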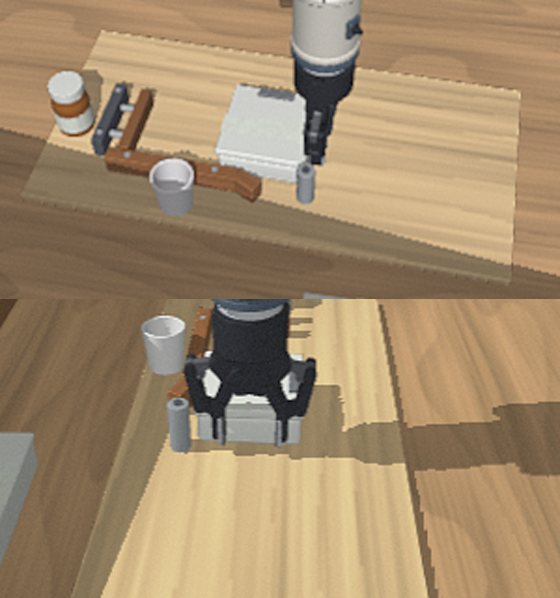

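```bash
python3 -m inch '[{"gripper":0.055,"tx":-0.004,"ty":0,"tz":0,"spin":0},{"gripper":0.055,"tx":-0.004,"ty":0,"tz":0,"spin":0},{"gripper":0.055,"tx":-0.004,"ty":0,"tz":0,"spin":0},{"gripper":0.055,"tx":-0.004,"ty":0,"tz":0,"spin":0},{"gripper":0.055,"tx":-0.004,"ty":0,"tz":0,"spin":0},{"gripper":0.055,"tx":-0.004,"ty":0,"tz":0,"spin":0},{"gripper":0.055,"tx":-0.004,"ty":0,"tz":0,"spin":0},{"gripper":0.055,"tx":-0.004,"ty":0,"tz":0,"spin":0}]'
```

```text
clock: 18.45
eef_pos: [570.5, -11.9, 23.3]
tcp_rot: [-3.141, 0.0, 1.536]
contact_force: [0.5, 0.4, -1.5]
opening: 0.64
```

```bash
python3 -m inch '[{"gripper":0.055,"tx":-0.004,"ty":0,"tz":0,"spin":0},{"gripper":0.055,"tx":-0.004,"ty":0,"tz":0,"spin":0},{"gripper":0.055,"tx":-0.004,"ty":0,"tz":0,"spin":0},{"gripper":0.055,"tx":-0.004,"ty":0,"tz":0,"spin":0},{"gripper":0.055,"tx":-0.004,"ty":0,"tz":0,"spin":0},{"gripper":0.055,"tx":-0.004,"ty":0,"tz":0,"spin":0},{"gripper":0.055,"tx":-0.004,"ty":0,"tz":0,"spin":0},{"gripper":0.055,"tx":-0.004,"ty":0,"tz":0,"spin":0}]'
python3 - <<'E'
from h import *
for c in("scene","side"): save(grab_frame(c),f"pics/{c}11.png")
a=cv2.imread("pics/scene11.png")[130:290,170:470];b=cv2.imread("pics/side11.png")[130:290,200:500]
cv2.imwrite("pics/c11.png",np.vstack([cv2.resize(x,(560,299),interpolation=cv2.INTER_CUBIC) for x in(a,b)]))
print(sense()["eef_pos"],sense()["contact_force"],sense()["tcp_rot"])
E
```

```text
clock: 19.25
eef_pos: [569.4, -43.8, 23.3]
tcp_rot: [-3.142, 0.0, 1.536]
contact_force: [0.5, 0.9, -1.8]
opening: 0.643
[569.5296871  -44.10040308  23.3439892 ] [-0.77353323 -0.32649918 -0.08207705] [3.14140385e+00 2.21729033e-04 1.53554962e+00]
```

View pics/c11.png

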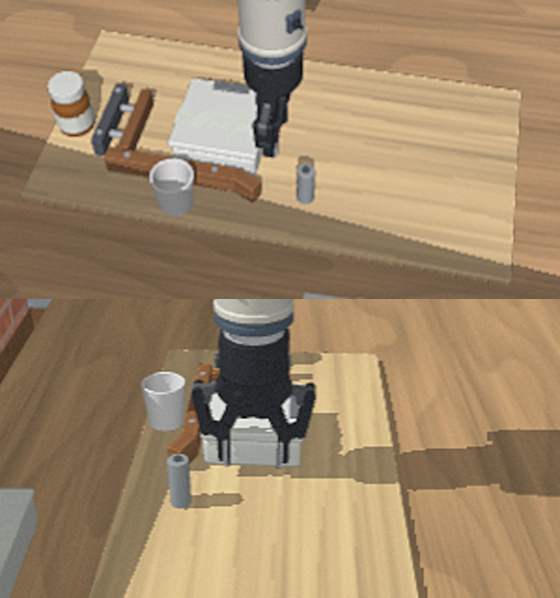

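```bash
python3 -m inch '[{"gripper":0.055,"tx":-0.004,"ty":0,"tz":0,"spin":0},{"gripper":0.055,"tx":-0.004,"ty":0,"tz":0,"spin":0},{"gripper":0.055,"tx":-0.004,"ty":0,"tz":0,"spin":0},{"gripper":0.055,"tx":-0.004,"ty":0,"tz":0,"spin":0},{"gripper":0.055,"tx":-0.004,"ty":0,"tz":0,"spin":0},{"gripper":0.055,"tx":-0.004,"ty":0,"tz":0,"spin":0},{"gripper":0.055,"tx":-0.004,"ty":0,"tz":0,"spin":0},{"gripper":0.055,"tx":-0.004,"ty":0,"tz":0,"spin":0}]'
```

```text
clock: 20.15
eef_pos: [568.4, -75.8, 23.3]
tcp_rot: [3.142, -0.0, 1.536]
contact_force: [0.2, 2.7, 1.4]
opening: 0.648
```

```bash
python3 -m inch '[{"gripper":0.055,"tx":-0.003,"ty":0,"tz":0,"spin":0},{"gripper":0.055,"tx":-0.003,"ty":0,"tz":0,"spin":0},{"gripper":0.055,"tx":-0.003,"ty":0,"tz":0,"spin":0},{"gripper":0.055,"tx":-0.001,"ty":0,"tz":0,"spin":0},{"gripper":0.055,"tx":0,"ty":0,"tz":0,"spin":0},{"gripper":0.055,"tx":0.006,"ty":0,"tz":0,"spin":0},{"gripper":0.055,"tx":0.02,"ty":0,"tz":0,"spin":0},{"gripper":0.055,"tx":0.02,"ty":0,"tz":0,"spin":0}]'
python3 - <<'E'
from h import *
for c in("scene","side"): save(grab_frame(c),f"pics/{c}12.png")
a=cv2.imread("pics/scene12.png")[150:250,200:320];b=cv2.imread("pics/side12.png")[130:230,250:370]
cv2.imwrite("pics/c12.png",np.hstack([cv2.resize(x,(400,333),interpolation=cv2.INTER_CUBIC) for x in(a,b)]))
print(sense()["eef_pos"],sense()["contact_force"],sense()["tcp_rot"])
E
```

```text
clock: 20.95
eef_pos: [569.5, -39.0, 23.1]
tcp_rot: [-3.141, 0.0, 1.535]
contact_force: [-0.9, 0.5, -0.1]
opening: 0.648
[569.41012919 -37.57614144  23.10914209] [-0.32315527 -0.61808588 -0.79765609] [-3.14114519e+00 -1.26204889e-04  1.53768141e+00]
```

View pics/c12.png

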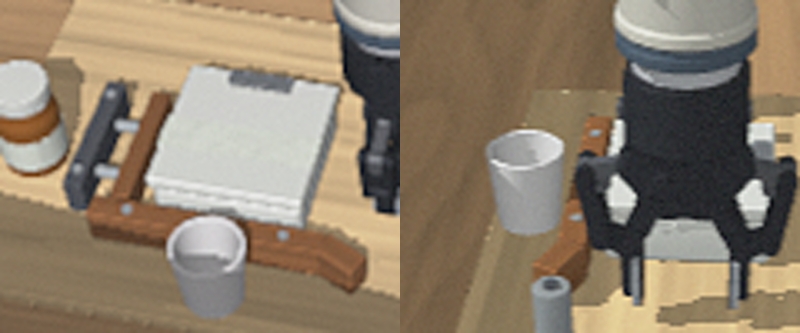

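```bash
python3 -m inch '[{"gripper":0.055,"tx":0,"ty":-0.04,"tz":0,"spin":0},{"gripper":0.055,"tx":0,"ty":-0.04,"tz":0,"spin":0},{"gripper":0.055,"tx":0,"ty":0,"tz":0,"spin":-8.59},{"gripper":0.055,"tx":0,"ty":0,"tz":0,"spin":-8.59},{"gripper":0.055,"tx":0,"ty":0,"tz":0,"spin":-8.59},{"gripper":0.055,"tx":0,"ty":0,"tz":0,"spin":-8.59},{"gripper":0.055,"tx":0,"ty":0,"tz":0,"spin":-8.59},{"gripper":0.055,"tx":0,"ty":0,"tz":0,"spin":-8.59}]'
```

```text
clock: 21.85
eef_pos: [489.6, -37.0, 23.3]
tcp_rot: [-3.141, 0.0, 2.442]
contact_force: [0.2, 0.0, 0.7]
opening: 0.642
```

```bash
python3 -m inch '[{"gripper":0.055,"tx":0,"ty":0,"tz":0,"spin":-8.59},{"gripper":0.055,"tx":0,"ty":0,"tz":0,"spin":-8.59},{"gripper":0.055,"tx":0,"ty":0,"tz":0,"spin":-8.59},{"gripper":0.055,"tx":0,"ty":0,"tz":0,"spin":-8.59},{"gripper":0.055,"tx":0,"ty":0,"tz":0,"spin":-4.1},{"gripper":0.055,"tx":0.002,"ty":-0.04,"tz":0,"spin":0},{"gripper":0.055,"tx":0,"ty":-0.04,"tz":0,"spin":0},{"gripper":0.055,"tx":0,"ty":-0.04,"tz":0,"spin":0}]'
python3 - <<'E'
from h import *
b=np.array([558.2,-36.5]);a=-.034;R=np.array([[np.cos(a),-np.sin(a)],[np.sin(a),np.cos(a)]])
for c in("scene","side"): save(grab_frame(c),f"pics/{c}13.png")
a=cv2.imread("pics/scene13.png")[140:240,190:310];b2=cv2.imread("pics/side13.png")[130:230,250:370]
cv2.imwrite("pics/c13.png",np.hstack([cv2.resize(x,(400,333),interpolation=cv2.INTER_CUBIC) for x in(a,b2)]))
s=sense();print((s["eef_pos"][:2]-b)@R,s["eef_pos"],s["contact_force"],s["tcp_rot"])
E
```

```text
clock: 22.65
eef_pos: [483.2, -157.9, 23.3]
tcp_rot: [-3.141, -0.0, 3.108]
contact_force: [1.3, -1.1, -0.3]
opening: 0.638
[ -70.09919838 -126.58689084] [ 483.83818995 -160.63081709   23.49206991] [ 0.171617    0.33030207 -0.09118227] [-3.14028726e+00  1.50747483e-03  3.10377297e+00]
```

View pics/c13.png

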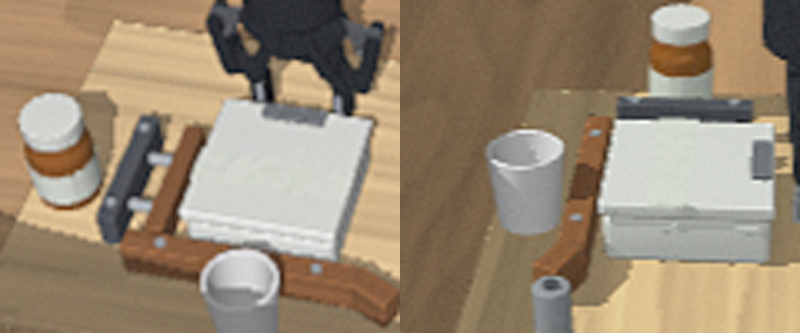

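```bash
python3 -m inch '[{"gripper":0.055,"tx":-0.002,"ty":0,"tz":0,"spin":0},{"gripper":0.055,"tx":-0.002,"ty":0,"tz":0,"spin":0},{"gripper":0.055,"tx":-0.002,"ty":0,"tz":0,"spin":0},{"gripper":0.055,"tx":-0.002,"ty":0,"tz":0,"spin":0},{"gripper":0.055,"tx":-0.002,"ty":0,"tz":0,"spin":0},{"gripper":0.055,"tx":-0.002,"ty":0,"tz":0,"spin":0},{"gripper":0.055,"tx":-0.001,"ty":0,"tz":0,"spin":0},{"gripper":0.055,"tx":-0.001,"ty":0,"tz":0,"spin":0}]'
```

```text
clock: 23.55
eef_pos: [497.5, -156.9, 23.3]
tcp_rot: [3.142, -0.0, 3.107]
contact_force: [-3.2, -0.3, 1.3]
opening: 0.642
```

```bash
python3 -m inch '[{"gripper":0.055,"tx":-0.0005,"ty":0,"tz":0,"spin":0},{"gripper":0.055,"tx":-0.0005,"ty":0,"tz":0,"spin":0},{"gripper":0.055,"tx":-0.0005,"ty":0,"tz":0,"spin":0},{"gripper":0.055,"tx":-0.0005,"ty":0,"tz":0,"spin":0},{"gripper":0.055,"tx":0,"ty":0,"tz":0,"spin":0},{"gripper":0.055,"tx":0,"ty":0,"tz":0,"spin":0},{"gripper":0.055,"tx":0,"ty":0,"tz":0,"spin":0},{"gripper":0.055,"tx":0,"ty":0,"tz":0,"spin":0}]'
```

```text
clock: 24.35
eef_pos: [499.6, -157.1, 23.3]
tcp_rot: [-3.142, 0.0, 3.107]
contact_force: [-0.9, -0.3, -0.2]
opening: 0.648
```

```bash
python3 -m inch '[{"gripper":0.055,"tx":-0.0003,"ty":0,"tz":0,"spin":0},{"gripper":0.055,"tx":-0.0003,"ty":0,"tz":0,"spin":0},{"gripper":0.055,"tx":-0.0003,"ty":0,"tz":0,"spin":0},{"gripper":0.055,"tx":-0.0003,"ty":0,"tz":0,"spin":0},{"gripper":0.055,"tx":0,"ty":0,"tz":0,"spin":0},{"gripper":0.055,"tx":0,"ty":0,"tz":0,"spin":0},{"gripper":0.055,"tx":0,"ty":0,"tz":0,"spin":0},{"gripper":0.055,"tx":0,"ty":0,"tz":0,"spin":0}]'
```

```text
clock: 25.15
eef_pos: [500.7, -157.1, 23.3]
tcp_rot: [-3.142, 0.0, 3.107]
contact_force: [-1.4, 0.1, 1.6]
opening: 0.649
```

```bash
python3 -m inch '[{"gripper":0.055,"tx":-0.0003,"ty":0,"tz":0,"spin":0},{"gripper":0.055,"tx":-0.0003,"ty":0,"tz":0,"spin":0},{"gripper":0.055,"tx":-0.0003,"ty":0,"tz":0,"spin":0},{"gripper":0.055,"tx":-0.0003,"ty":0,"tz":0,"spin":0},{"gripper":0.055,"tx":0,"ty":0,"tz":0,"spin":0},{"gripper":0.055,"tx":0,"ty":0,"tz":0,"spin":0},{"gripper":0.055,"tx":0,"ty":0,"tz":0,"spin":0},{"gripper":0.055,"tx":0,"ty":0,"tz":0,"spin":0}]'
```

```text
clock: 25.95
eef_pos: [502.0, -157.2, 23.3]
tcp_rot: [-3.142, 0.0, 3.107]
contact_force: [-1.7, -0.3, 1.1]
opening: 0.644
```

```bash
python3 -m inch '[{"gripper":0.055,"tx":-0.0003,"ty":0,"tz":0,"spin":0},{"gripper":0.055,"tx":-0.0003,"ty":0,"tz":0,"spin":0},{"gripper":0.055,"tx":-0.0003,"ty":0,"tz":0,"spin":0},{"gripper":0.055,"tx":-0.0003,"ty":0,"tz":0,"spin":0},{"gripper":0.055,"tx":0,"ty":0,"tz":0,"spin":0},{"gripper":0.055,"tx":0,"ty":0,"tz":0,"spin":0},{"gripper":0.055,"tx":0,"ty":0,"tz":0,"spin":0},{"gripper":0.055,"tx":0,"ty":0,"tz":0,"spin":0}]'
```

```text
clock: 26.75
eef_pos: [503.2, -157.2, 23.3]
tcp_rot: [-3.142, 0.0, 3.107]
contact_force: [-2.3, 0.3, 0.9]
opening: 0.643
```

Run:
```python
from h import *
for c in("scene","side"): save(grab_frame(c),f"pics/{c}14.png")
a=cv2.imread("pics/scene14.png")[150:230,210:306];b2=cv2.imread("pics/side14.png")[150:230,280:376]
cv2.imwrite("pics/c14.png",np.hstack([cv2.resize(x,(400,333),interpolation=cv2.INTER_CUBIC) for x in(a,b2)]))
```

```text
(no output)
```

View pics/c14.png

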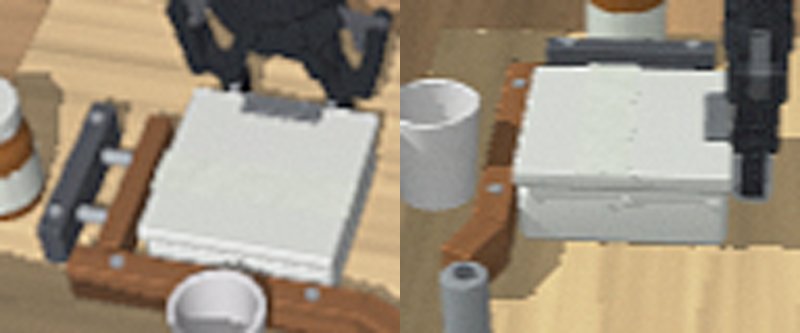

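```bash
python3 -m inch '[{"gripper":0.055,"tx":-0.0002,"ty":0,"tz":0,"spin":0},{"gripper":0.055,"tx":-0.0002,"ty":0,"tz":0,"spin":0},{"gripper":0.055,"tx":-0.0002,"ty":0,"tz":0,"spin":0},{"gripper":0.055,"tx":-0.0002,"ty":0,"tz":0,"spin":0},{"gripper":0.055,"tx":-0.0002,"ty":0,"tz":0,"spin":0},{"gripper":0.055,"tx":-0.0002,"ty":0,"tz":0,"spin":0},{"gripper":0.055,"tx":0,"ty":0,"tz":0,"spin":0},{"gripper":0.055,"tx":0,"ty":0,"tz":0,"spin":0}]'
```

```text
clock: 27.65
eef_pos: [504.1, -157.3, 23.3]
tcp_rot: [3.142, -0.0, 3.107]
contact_force: [-3.1, -0.6, 2.2]
opening: 0.644
```

```bash
python3 -m inch '[{"gripper":0.055,"tx":-0.0002,"ty":0,"tz":0,"spin":0},{"gripper":0.055,"tx":-0.0002,"ty":0,"tz":0,"spin":0},{"gripper":0.055,"tx":-0.0002,"ty":0,"tz":0,"spin":0},{"gripper":0.055,"tx":-0.0002,"ty":0,"tz":0,"spin":0},{"gripper":0.055,"tx":-0.0002,"ty":0,"tz":0,"spin":0},{"gripper":0.055,"tx":-0.0002,"ty":0,"tz":0,"spin":0},{"gripper":0.055,"tx":0,"ty":0,"tz":0,"spin":0},{"gripper":0.055,"tx":0,"ty":0,"tz":0,"spin":0}]'
```

```text
clock: 28.45
eef_pos: [504.1, -157.2, 23.1]
tcp_rot: [3.141, -0.002, 3.107]
contact_force: [-8.5, -0.7, 5.9]
opening: 0.643
```

Force rose to 8.5 N with the TCP stopped at x=504, so the box is on the fence. Next I go round to its left side.

```bash
python3 -m inch '[{"gripper":0.055,"tx":0.005,"ty":0,"tz":0,"spin":0},{"gripper":0.055,"tx":0.02,"ty":0,"tz":0,"spin":0},{"gripper":0.055,"tx":0,"ty":0.04,"tz":0,"spin":0},{"gripper":0.055,"tx":0,"ty":0.04,"tz":0,"spin":0},{"gripper":0.055,"tx":0,"ty":0.04,"tz":0,"spin":0},{"gripper":0.055,"tx":0,"ty":0,"tz":0,"spin":8.59},{"gripper":0.055,"tx":0,"ty":0,"tz":0,"spin":8.59},{"gripper":0.055,"tx":0,"ty":0,"tz":0,"spin":8.59}]'
```

```text
clock: 29.25
eef_pos: [485.7, -35.9, 23.5]
tcp_rot: [3.141, 0.002, 2.652]
contact_force: [-0.1, 1.1, -0.1]
opening: 0.642
```

```bash
python3 -m inch '[{"gripper":0.055,"tx":0,"ty":0,"tz":0,"spin":8.59},{"gripper":0.055,"tx":0,"ty":0,"tz":0,"spin":8.59},{"gripper":0.055,"tx":0,"ty":0,"tz":0,"spin":8.59},{"gripper":0.055,"tx":0,"ty":0,"tz":0,"spin":8.59},{"gripper":0.055,"tx":0,"ty":0,"tz":0,"spin":8.59},{"gripper":0.055,"tx":0,"ty":0,"tz":0,"spin":8.59},{"gripper":0.055,"tx":0,"ty":0,"tz":0,"spin":8.59},{"gripper":0.055,"tx":0,"ty":0,"tz":0,"spin":4}]'
```

```text
clock: 30.05
eef_pos: [485.7, -36.5, 23.5]
tcp_rot: [3.139, -0.0, 1.532]
contact_force: [-0.3, -0.3, -0.1]
opening: 0.642
```

Run:
```python
from h import *
b=np.array([558.2,-36.5]);a=-.034;R=np.array([[np.cos(a),-np.sin(a)],[np.sin(a),np.cos(a)]])
F={c:grab_frame(c) for c in("scene","side")}
for c in F: save(F[c],f"pics/{c}15.png")
a=cv2.imread("pics/scene15.png")[150:230,210:306];b2=cv2.imread("pics/side15.png")[150:230,280:376]
cv2.imwrite("pics/c15.png",np.hstack([cv2.resize(x,(400,333),interpolation=cv2.INTER_CUBIC) for x in(a,b2)]))
s=sense();print((s["eef_pos"][:2]-b)@R,s["eef_pos"],s["contact_force"],s["tcp_rot"])
```

```text
[-72.68169833  -2.48339325] [485.47588855 -36.51125633  23.43057271] [ 0.42668867  0.58657239 -0.54849471] [ 3.13979428e+00 -7.08536041e-05  1.53668685e+00]
```

View pics/c15.png

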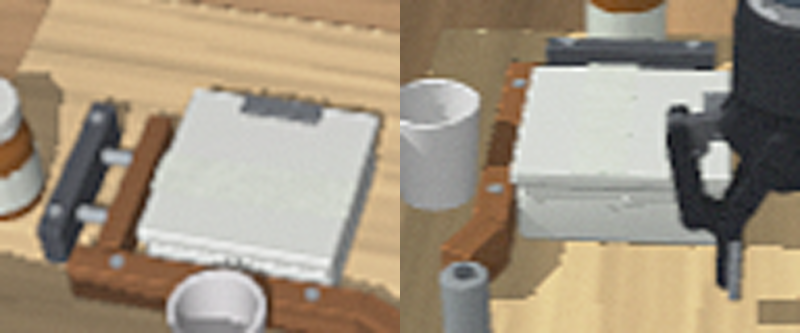

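```bash
python3 -m inch '[{"gripper":0.055,"tx":0,"ty":0.044,"tz":0,"spin":0},{"gripper":0.055,"tx":0,"ty":0.044,"tz":0,"spin":0},{"gripper":0.055,"tx":-0.01,"ty":0,"tz":0,"spin":0},{"gripper":0.055,"tx":-0.01,"ty":0,"tz":0,"spin":0},{"gripper":0.055,"tx":-0.01,"ty":0,"tz":0,"spin":0},{"gripper":0.055,"tx":-0.01,"ty":0,"tz":0,"spin":0},{"gripper":0.055,"tx":-0.002,"ty":0,"tz":0,"spin":0},{"gripper":0.055,"tx":-0.002,"ty":0,"tz":0,"spin":0}]'
```

```text
clock: 30.95
eef_pos: [570.7, -83.9, 23.4]
tcp_rot: [-3.141, -0.0, 1.537]
contact_force: [0.2, -0.0, -0.7]
opening: 0.643
```

```bash
python3 -m inch '[{"gripper":0.055,"tx":-0.001,"ty":0,"tz":0,"spin":0},{"gripper":0.055,"tx":-0.001,"ty":0,"tz":0,"spin":0},{"gripper":0.055,"tx":-0.001,"ty":0,"tz":0,"spin":0},{"gripper":0.055,"tx":-0.001,"ty":0,"tz":0,"spin":0},{"gripper":0.055,"tx":-0.001,"ty":0,"tz":0,"spin":0},{"gripper":0.055,"tx":-0.001,"ty":0,"tz":0,"spin":0},{"gripper":0.055,"tx":-0.001,"ty":0,"tz":0,"spin":0},{"gripper":0.055,"tx":-0.001,"ty":0,"tz":0,"spin":0}]'
```

```text
clock: 31.75
eef_pos: [570.9, -91.4, 23.3]
tcp_rot: [-3.142, -0.0, 1.538]
contact_force: [0.6, 3.1, 2.6]
opening: 0.639
```

Run:
```python
from h import *
b=np.array([558.2,-36.5]);a=-.034;R=np.array([[np.cos(a),-np.sin(a)],[np.sin(a),np.cos(a)]])
F={c:grab_frame(c) for c in("scene",)}
for c in F: save(F[c],f"pics/{c}16.png")
a=cv2.imread("pics/scene16.png")[150:230,210:306]
cv2.imwrite("pics/c16.png",np.hstack([cv2.resize(x,(600,500),interpolation=cv2.INTER_CUBIC) for x in(a,)]))
s=sense();print((s["eef_pos"][:2]-b)@R,s["eef_pos"],s["contact_force"],s["tcp_rot"])
```

```text
[ 14.52815975 -54.58454361] [570.86424634 -91.54685905  23.30503914] [-0.6226403   1.728338    2.03319448] [-3.14154850e+00 -3.69935466e-06  1.53763669e+00]
```

View pics/c16.png

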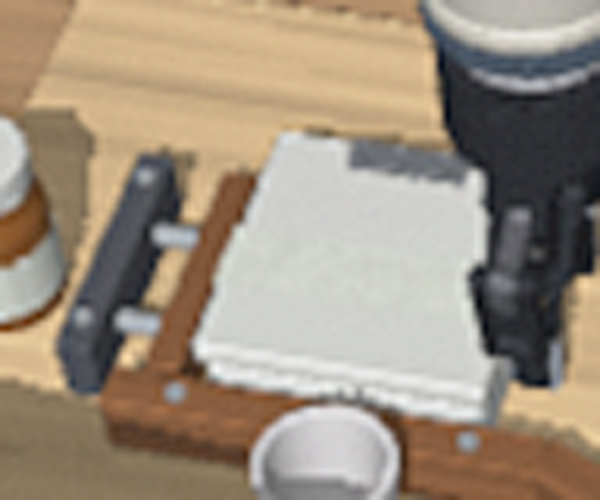

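```bash
python3 -m inch '[{"gripper":0.055,"tx":-0.0005,"ty":0,"tz":0,"spin":0},{"gripper":0.055,"tx":-0.0005,"ty":0,"tz":0,"spin":0},{"gripper":0.055,"tx":-0.0005,"ty":0,"tz":0,"spin":0},{"gripper":0.055,"tx":-0.0005,"ty":0,"tz":0,"spin":0},{"gripper":0.055,"tx":-0.0005,"ty":0,"tz":0,"spin":0},{"gripper":0.055,"tx":-0.0005,"ty":0,"tz":0,"spin":0},{"gripper":0.055,"tx":-0.0005,"ty":0,"tz":0,"spin":0},{"gripper":0.055,"tx":-0.0005,"ty":0,"tz":0,"spin":0}]'
```

```text
clock: 32.6
eef_pos: [570.8, -95.4, 23.3]
tcp_rot: [-3.142, -0.0, 1.538]
contact_force: [0.4, 3.2, 2.2]
opening: 0.64
```

```bash
python3 -m inch '[{"gripper":0.055,"tx":-0.0003,"ty":0,"tz":0,"spin":0},{"gripper":0.055,"tx":-0.0003,"ty":0,"tz":0,"spin":0},{"gripper":0.055,"tx":-0.0003,"ty":0,"tz":0,"spin":0},{"gripper":0.055,"tx":-0.0003,"ty":0,"tz":0,"spin":0},{"gripper":0.055,"tx":-0.0003,"ty":0,"tz":0,"spin":0},{"gripper":0.055,"tx":-0.0003,"ty":0,"tz":0,"spin":0},{"gripper":0.055,"tx":-0.0003,"ty":0,"tz":0,"spin":0},{"gripper":0.055,"tx":-0.0003,"ty":0,"tz":0,"spin":0}]'
```

```text
clock: 33.4
eef_pos: [570.7, -97.8, 23.3]
tcp_rot: [-3.142, -0.0, 1.538]
contact_force: [-1.2, 4.4, 1.7]
opening: 0.646
```

```bash
python3 -m inch '[{"gripper":0.055,"tx":-0.0003,"ty":0,"tz":0,"spin":0},{"gripper":0.055,"tx":-0.0003,"ty":0,"tz":0,"spin":0},{"gripper":0.055,"tx":-0.0003,"ty":0,"tz":0,"spin":0},{"gripper":0.055,"tx":-0.0003,"ty":0,"tz":0,"spin":0},{"gripper":0.055,"tx":-0.0003,"ty":0,"tz":0,"spin":0},{"gripper":0.055,"tx":-0.0003,"ty":0,"tz":0,"spin":0},{"gripper":0.055,"tx":-0.0003,"ty":0,"tz":0,"spin":0},{"gripper":0.055,"tx":-0.0003,"ty":0,"tz":0,"spin":0}]'
```

```text
clock: 34.2
eef_pos: [570.6, -99.2, 23.3]
tcp_rot: [-3.142, -0.001, 1.537]
contact_force: [0.5, 11.8, 3.2]
opening: 0.64
```

The box is on the bar at about 12 N, so I'll hold there.

```bash
python3 -m inch '[{"gripper":0.055,"tx":-0.0001,"ty":0,"tz":0,"spin":0},{"gripper":0.055,"tx":0,"ty":0,"tz":0,"spin":0},{"gripper":0.055,"tx":0,"ty":0,"tz":0,"spin":0},{"gripper":0.055,"tx":0,"ty":0,"tz":0,"spin":0},{"gripper":0.055,"tx":0,"ty":0,"tz":0,"spin":0},{"gripper":0.055,"tx":0,"ty":0,"tz":0,"spin":0},{"gripper":0.055,"tx":0,"ty":0,"tz":0,"spin":0},{"gripper":0.055,"tx":0,"ty":0,"tz":0,"spin":0}]'
```

```text
clock: 35.0
eef_pos: [570.6, -99.2, 23.3]
tcp_rot: [-3.141, -0.001, 1.537]
contact_force: [-0.8, 10.9, 3.7]
opening: 0.644
```

Run:
```python
from h import *
F={c:grab_frame(c) for c in("scene",)}
for c in F: save(F[c],f"pics/{c}17.png")
a=cv2.imread("pics/scene17.png")[150:230,210:306]
cv2.imwrite("pics/c17.png",cv2.resize(a,(600,500),interpolation=cv2.INTER_CUBIC))
s=sense();print(s["clock"],s["eef_pos"],s["contact_force"],s["tcp_rot"])
```

```text
35.05 [570.5916349  -99.21776086  23.28051502] [ 0.57348134 11.14284979  2.87118139] [-3.14142621e+00 -1.29484201e-03  1.53739322e+00]
```

View pics/c17.png

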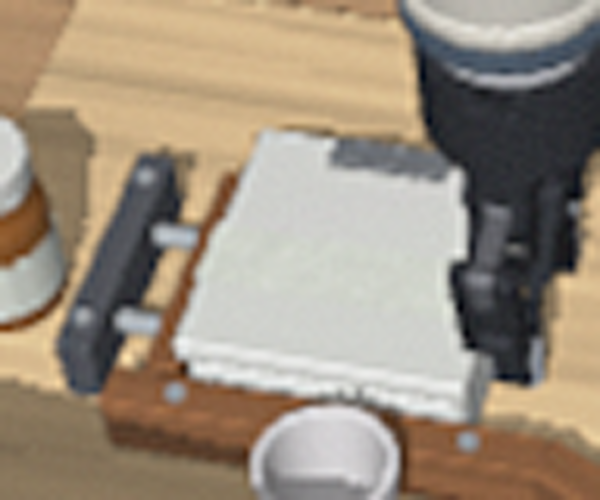

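```bash
python3 -m inch '[{"gripper":0.055,"tx":-0.0002,"ty":0,"tz":0,"spin":0},{"gripper":0.055,"tx":0,"ty":0,"tz":0,"spin":0},{"gripper":0.055,"tx":0,"ty":0,"tz":0,"spin":0},{"gripper":0.055,"tx":0,"ty":0,"tz":0,"spin":0},{"gripper":0.055,"tx":0,"ty":0,"tz":0,"spin":0},{"gripper":0.055,"tx":0,"ty":0,"tz":0,"spin":0},{"gripper":0.055,"tx":0,"ty":0,"tz":0,"spin":0},{"gripper":0.055,"tx":0,"ty":0,"tz":0,"spin":0}]'
```

```text
clock: 35.85
eef_pos: [570.6, -99.2, 23.3]
tcp_rot: [-3.141, -0.002, 1.537]
contact_force: [-0.1, 13.0, 4.1]
opening: 0.643
```

```bash
python3 -m inch '[{"gripper":0.055,"tx":0.001,"ty":0,"tz":0,"spin":0},{"gripper":0.055,"tx":0.001,"ty":0,"tz":0,"spin":0},{"gripper":0.055,"tx":0.002,"ty":0,"tz":0,"spin":0},{"gripper":0.055,"tx":0.006,"ty":0,"tz":0,"spin":0},{"gripper":0.055,"tx":0.02,"ty":0,"tz":0,"spin":0},{"gripper":0.055,"tx":0.02,"ty":-0.03,"tz":0,"spin":0},{"gripper":0.055,"tx":0,"ty":-0.04,"tz":0,"spin":0},{"gripper":0.055,"tx":0,"ty":-0.02,"tz":0,"spin":0}]'
```

```text
clock: 36.65
eef_pos: [478.7, -46.6, 22.8]
tcp_rot: [-3.138, -0.0, 1.539]
contact_force: [0.2, 0.3, 0.2]
opening: 0.649
```

Run:
```python
from h import *
F={c:grab_frame(c) for c in("scene","side")}
for c in F: save(F[c],f"pics/{c}18.png")
a=cv2.imread("pics/scene18.png")[150:230,210:306];b2=cv2.imread("pics/side18.png")[150:230,280:376]
cv2.imwrite("pics/c18.png",np.hstack([cv2.resize(x,(400,333),interpolation=cv2.INTER_CUBIC) for x in(a,b2)]))
s=sense();print(s["clock"],s["eef_pos"],s["contact_force"])
```

```text
36.75 [478.76914635 -46.98360573  22.94156294] [ 0.14988472  0.79396946 -0.35945478]
```

View pics/c18.png

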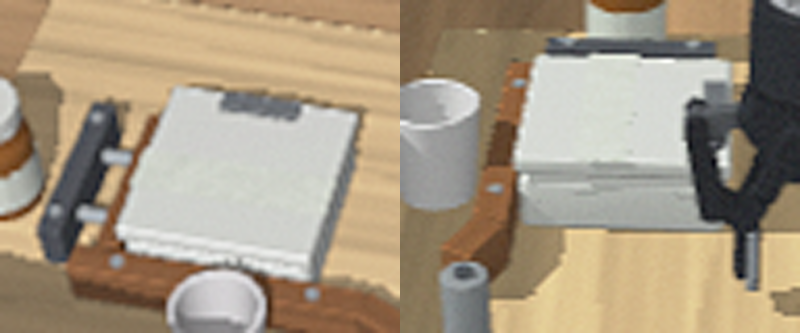

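Both views show the box flush with the fence and bar. I'll check the fence contact by touch with one gentle square press from the near side.

```bash
python3 -m inch '[{"gripper":0.055,"tx":0.005,"ty":0,"tz":0,"spin":-8.59},{"gripper":0.055,"tx":0,"ty":0,"tz":0,"spin":-8.59},{"gripper":0.055,"tx":0,"ty":0,"tz":0,"spin":-8.59},{"gripper":0.055,"tx":0,"ty":0,"tz":0,"spin":-8.59},{"gripper":0.055,"tx":0,"ty":0,"tz":0,"spin":-8.59},{"gripper":0.055,"tx":0,"ty":0,"tz":0,"spin":-8.59},{"gripper":0.055,"tx":0,"ty":0,"tz":0,"spin":-8.59},{"gripper":0.055,"tx":0,"ty":0,"tz":0,"spin":-8.59}]'
```

```text
clock: 37.55
eef_pos: [484.2, -42.7, 23.5]
tcp_rot: [3.141, 0.002, 2.743]
contact_force: [-0.2, 0.5, -0.4]
opening: 0.645
```

```bash
python3 -m inch '[{"gripper":0.055,"tx":0,"ty":0,"tz":0,"spin":-8.59},{"gripper":0.055,"tx":0,"ty":0,"tz":0,"spin":-8.59},{"gripper":0.055,"tx":0,"ty":0,"tz":0,"spin":-4.1},{"gripper":0.055,"tx":0,"ty":-0.04,"tz":0,"spin":0},{"gripper":0.055,"tx":0,"ty":-0.04,"tz":0,"spin":0},{"gripper":0.055,"tx":0,"ty":-0.04,"tz":0,"spin":0},{"gripper":0.055,"tx":0,"ty":0,"tz":0,"spin":0},{"gripper":0.055,"tx":0,"ty":0,"tz":0,"spin":0}]'
```

```text
clock: 38.35
eef_pos: [479.4, -163.5, 23.3]
tcp_rot: [-3.141, 0.001, 3.106]
contact_force: [-0.6, -0.5, 0.5]
opening: 0.644
```

```bash
python3 -m inch '[{"gripper":0.055,"tx":-0.003,"ty":0,"tz":0,"spin":0},{"gripper":0.055,"tx":-0.003,"ty":0,"tz":0,"spin":0},{"gripper":0.055,"tx":-0.003,"ty":0,"tz":0,"spin":0},{"gripper":0.055,"tx":-0.003,"ty":0,"tz":0,"spin":0},{"gripper":0.055,"tx":-0.003,"ty":0,"tz":0,"spin":0},{"gripper":0.055,"tx":-0.003,"ty":0,"tz":0,"spin":0},{"gripper":0.055,"tx":-0.002,"ty":0,"tz":0,"spin":0},{"gripper":0.055,"tx":-0.001,"ty":0,"tz":0,"spin":0}]'
```

```text
clock: 39.15
eef_pos: [499.7, -163.2, 23.3]
tcp_rot: [-3.142, 0.0, 3.109]
contact_force: [-0.2, 0.1, 0.5]
opening: 0.641
```

```bash
python3 -m inch '[{"gripper":0.055,"tx":-0.0004,"ty":0,"tz":0,"spin":0},{"gripper":0.055,"tx":-0.0004,"ty":0,"tz":0,"spin":0},{"gripper":0.055,"tx":-0.0004,"ty":0,"tz":0,"spin":0},{"gripper":0.055,"tx":-0.0004,"ty":0,"tz":0,"spin":0},{"gripper":0.055,"tx":-0.0004,"ty":0,"tz":0,"spin":0},{"gripper":0.055,"tx":-0.0004,"ty":0,"tz":0,"spin":0},{"gripper":0.055,"tx":-0.0004,"ty":0,"tz":0,"spin":0},{"gripper":0.055,"tx":0,"ty":0,"tz":0,"spin":0}]'
```

```text
clock: 39.95
eef_pos: [502.3, -163.3, 23.3]
tcp_rot: [-3.142, 0.0, 3.108]
contact_force: [0.4, -0.1, 0.9]
opening: 0.646
```

```bash
python3 -m inch '[{"gripper":0.055,"tx":-0.0003,"ty":0,"tz":0,"spin":0},{"gripper":0.055,"tx":-0.0003,"ty":0,"tz":0,"spin":0},{"gripper":0.055,"tx":-0.0003,"ty":0,"tz":0,"spin":0},{"gripper":0.055,"tx":-0.0003,"ty":0,"tz":0,"spin":0},{"gripper":0.055,"tx":-0.0003,"ty":0,"tz":0,"spin":0},{"gripper":0.055,"tx":-0.0003,"ty":0,"tz":0,"spin":0},{"gripper":0.055,"tx":-0.0003,"ty":0,"tz":0,"spin":0},{"gripper":0.055,"tx":-0.0003,"ty":0,"tz":0,"spin":0}]'
```

```text
clock: 40.75
eef_pos: [504.0, -163.3, 23.2]
tcp_rot: [3.141, -0.001, 3.109]
contact_force: [-3.1, -0.9, 3.1]
opening: 0.642
```

```bash
python3 -m inch '[{"gripper":0.055,"tx":-0.0002,"ty":0,"tz":0,"spin":0},{"gripper":0.055,"tx":-0.0002,"ty":0,"tz":0,"spin":0},{"gripper":0.055,"tx":-0.0002,"ty":0,"tz":0,"spin":0},{"gripper":0.055,"tx":0,"ty":0,"tz":0,"spin":0},{"gripper":0.055,"tx":0,"ty":0,"tz":0,"spin":0},{"gripper":0.055,"tx":0,"ty":0,"tz":0,"spin":0},{"gripper":0.055,"tx":0,"ty":0,"tz":0,"spin":0},{"gripper":0.055,"tx":0,"ty":0,"tz":0,"spin":0}]'
```

```text
clock: 41.55
eef_pos: [504.0, -163.2, 23.1]
tcp_rot: [3.141, -0.002, 3.108]
contact_force: [-6.0, -0.7, 4.9]
opening: 0.641
```

```bash
python3 -m inch '[{"gripper":0.055,"tx":0.001,"ty":0,"tz":0,"spin":0},{"gripper":0.055,"tx":0.001,"ty":0,"tz":0,"spin":0},{"gripper":0.055,"tx":0.002,"ty":0,"tz":0,"spin":0},{"gripper":0.055,"tx":0.01,"ty":0,"tz":0,"spin":0},{"gripper":0.055,"tx":0.03,"ty":0,"tz":0,"spin":0},{"gripper":0.055,"tx":0.03,"ty":0,"tz":-0.02,"spin":0},{"gripper":0.055,"tx":0,"ty":0,"tz":-0.04,"spin":0},{"gripper":0.055,"tx":0,"ty":0,"tz":-0.04,"spin":0}]'
```

```text
clock: 42.35
eef_pos: [429.0, -160.4, 123.7]
tcp_rot: [3.141, -0.003, 3.108]
contact_force: [1.7, -1.0, 0.6]
opening: 0.642
```

```bash
python3 -m inch '[{"gripper":0.055,"tx":0,"ty":0,"tz":0,"spin":0},{"gripper":0.055,"tx":0,"ty":0,"tz":0,"spin":0},{"gripper":0.055,"tx":0,"ty":0,"tz":0,"spin":0},{"gripper":0.055,"tx":0,"ty":0,"tz":0,"spin":0},{"gripper":0.055,"tx":0,"ty":0,"tz":0,"spin":0},{"gripper":0.055,"tx":0,"ty":0,"tz":0,"spin":0},{"gripper":0.055,"tx":0,"ty":0,"tz":0,"spin":0},{"gripper":0.055,"tx":0,"ty":0,"tz":0,"spin":0}]'
python3 - <<'E'
from h import *
F={c:grab_frame(c) for c in("scene","side")}
for c in F: save(F[c],f"pics/{c}19.png")
a=cv2.imread("pics/scene19.png")[150:230,210:306];b2=cv2.imread("pics/side19.png")[150:230,280:376]
cv2.imwrite("pics/c19.png",np.hstack([cv2.resize(x,(400,333),interpolation=cv2.INTER_CUBIC) for x in(a,b2)]))
s=sense();print(s["clock"],s["eef_pos"],s["contact_force"])
E
```

```text
clock: 43.15
eef_pos: [431.2, -160.9, 123.1]
tcp_rot: [3.141, -0.0, 3.108]
contact_force: [0.4, -0.5, 0.0]
opening: 0.643
43.25 [ 431.30248544 -160.90250044  123.21428972] [-0.3053001  -0.76178894 -0.50586013]
```

View pics/c19.png

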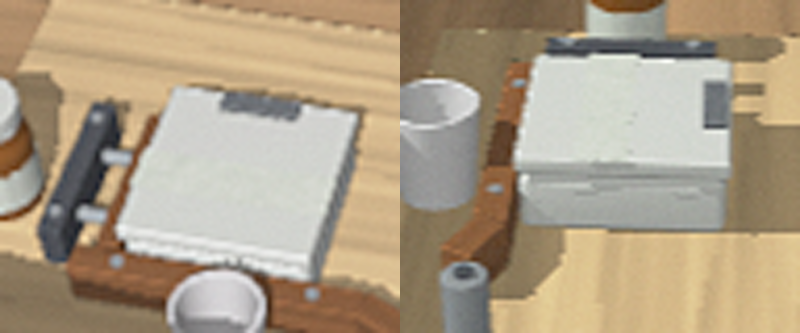

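The box sits in the corner, square, with its tab to the near side and the gripper clear. The cup and jar are where they were.

```bash
python3 -c "
from rig import sign_off
print(sign_off())"
```

```text
the job is handed in; nothing more can be done
None
```

The box is in the corner, flat and square, with its tab to the near side and the gripper well clear. I handed the job in at about 43 s of the 72 s allowed; no verdict is reported.

**What I did:**
- I pushed the box to the post with closed fingers and swung it a quarter turn on an arc around the post. It over-rotated by about 4°, and the two-finger push along the board squared it again.
- I pressed it flush to the fence, then slid it until it stopped on the bar. I held it there for about 1.6 s at a measured 11–13 N.
- I pressed it once more against the fence from the near side to check.

**Last checks:**
- **Fence:** the finger stopped at x = 504.0 mm, against 504.1 mm on the first press, so the box had not moved off the fence.
- **Bar:** the box stopped with its centre about 67 mm from the corner point. That puts the bar near the far end of its setting range, and about 2 mm inside the 69 mm limit. My camera-based board position is only good to about 2 mm, so this is the least certain number.
- **Forces:** the highest finger force I read was 13 N (limit 25 N), but I only saw the value at the end of each call.
- **Post contact:** I did not measure the post force directly. The pictures show the box bearing on the post through the turn.
- **Cup and jar:** they look unmoved in the pictures; I did not measure their positions.

The two cameras disagreed by 4–6 mm on the box's position, so I relied on touch for the final fit.

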